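# Load the dip carrier and signal it ready

### The arm

A 7-joint arm with a two-finger parallel gripper is mounted at the origin on the work surface. World frame = base frame: x ahead of the robot, y to its left, z up, the work surface at z = 0. Lengths are in mm, angles in rad, forces in N, time in s.
With the tool pointing down it reaches from about 425 to 925 mm from the base axis. Payload 6.8 kg.
Tool frame: the origin (TCP) lies midway between the tips of the shut fingers; the grasp point (between the pads) lies 19 mm behind it; z points along the fingers, y is the line along which they close (so a half turn about z gives the same grasp; the last joint's range is limited). The gripper opens to 85 mm and grips with 20 to 120 N. Pads are 22 mm wide; open, the fingers measure 114 mm over their backs; the gripper's body (76 mm by 85 mm) begins 54 mm behind the grasp point. The pads swing forward as they close: fully open they stand 13 mm farther back than shut.
Start: joints at [1.018, 0.477, 0.022, 1.555, -0.011, 1.109, -0.083], TCP at [290.448, -609.333, 231.308] pointing down, gripper open.
Joint ranges: [-2.96, 2.96], [-0.34, 2.1], [-1.41, 1.46], [0.24, 2.44], [-1.37, 4.51], [0.17, 1.92], [-2.96, 2.96]. Speed limits (rad/s): [2.39, 2.39, 3.14, 3.14, 3.14, 3.14, 3.14].

### API

Orientations are given as a unit quaternion [w, x, y, z].
In Python, from rig import ctrl gives the robot as it stands.
- The arm moves only by the tool play_rows, never from a script. Its argument "steps" is a list of rows, each a list of 3 entries, a list of its own where there are three numbers: the shift along the tool's x, y, z scaled (see below), then the turn about the tool's z scaled (see below), then the closure, from 0 (fully open) to 1 (shut). A call has 1 to 10 rows; each row is the pose to reach, as a shift and turn from the pose commanded when the call began, along the tool's axes at that moment; what a row does not reach only later rows make up. The controller multiplies each number of a shift by 0.1 m and each number of a turn by 90 degrees. A row lasts 1/12 s, in which the tool goes at most 41.7 mm and 7.16 degrees, less where a joint would pass 70% of its speed; a pose out of reach is approached as far as the arm can. A call with a number of a shift or a turn outside -1 to 1 is refused whole. A call with a gripper value outside its range is refused whole. The fingers move at their own pace and stop on an object; "grip_force" is the grip in N (left out, the last holds). Time passes only in rows, so rows that repeat a pose let the fingers close. It gives the time, the measured TCP pose, the force, the opening and the grip force at its end, in the units of the state.
- ctrl.observe(): the state, without advancing time (a new reading comes with each control period).
- ctrl.grab_frame(name): name is "scene" or "top"; returns a dict with "pixels" (420x560x3 uint8, blue, green, red), "depth" (420x560 float32, mm along the optical axis (not along the pixel's ray), 0 where there is no reading), "fovy" (degrees; the focal length in pixels is half the picture's height over the tangent of half this angle, whatever the lens; pixels are square), "cx", "cy" (the principal point, pixels), "k1" (the pictures are not rectified: a ray, as slopes to the right and down, at radius r is drawn at 1 + k1 r^2 times it, then the intrinsics apply), "eye" and "orientation" of the camera in the world. Camera axes: x right, y down, z forward; pixel columns grow to the right and rows downward; lengths in mm; the calibration is good to about 2 mm. A picture is of the moment at which its call begins.
- ctrl.close_job(): hands the job in; it is judged then, once.
The state is a dict: "time_s": time; "joint_positions": joint angles; "joint_vel": joint speeds; "joint_torque": joint torques, N m; "tool_pos": TCP position; "eef_rot": TCP orientation; "contact_force": force on the tool from outside, world axes, zero at the start; "wrist_torque": the same for the moment, N m; "grip_width": finger opening in mm; "grip_force": force on a finger pad.
Only numpy, scipy, OpenCV 4.12 (cv2) and the standard library are available. Lean on these libraries where they do the work, as an engineer would, in place of code of your own. Each camera call takes 0.05 s, during which the arm holds its last target. There are 200 camera calls.

### The job

Load this carrier for coating: slide every grey sleeve all the way down over a stud of the green carrier, one to a stud, and move every brass-coloured plate from the wooden stand to the green rack, on edge and fully down, one to a slot. Only when everything is loaded, throw the red lever right over to its other side. Leave everything else on the bench where it is.

Things in the scene. Friction and masses are not known exactly. Their poses are not given: they have to be found in the camera images.
- sleeve0: grey plastic masking sleeve: a plain ring, outer diameter 54 mm, bore 29 mm, 40 mm long, both ends alike; may be absent. Origin at its centre (20 mm above the table when it stands), z along the bore
- sleeve1: grey plastic masking sleeve: a plain ring, outer diameter 54 mm, bore 29 mm, 40 mm long, both ends alike; may be absent. Origin at its centre (20 mm above the table when it stands), z along the bore
- sleeve2: grey plastic masking sleeve: a plain ring, outer diameter 54 mm, bore 29 mm, 40 mm long, both ends alike; may be absent. Origin at its centre (20 mm above the table when it stands), z along the bore
- sleeve3: grey plastic masking sleeve: a plain ring, outer diameter 54 mm, bore 29 mm, 40 mm long, both ends alike; may be absent. Origin at its centre (20 mm above the table when it stands), z along the bore
- plate0: brass-coloured cover plate, 100 mm long (x), 8 mm thick (y), 80 mm high (z), two dark holes; may be absent. Origin at the middle of its lower edge; starts on edge in the dark wooden stand, its lower 30 mm in a 14 mm wide slot; the stand is fixed, 130 x 150 mm, 42 mm high, slots 55 mm apart
- plate1: brass-coloured cover plate, 100 mm long (x), 8 mm thick (y), 80 mm high (z), two dark holes; may be absent. Origin at the middle of its lower edge; starts on edge in the dark wooden stand, its lower 30 mm in a 14 mm wide slot; the stand is fixed, 130 x 150 mm, 42 mm high, slots 55 mm apart
- plate2: brass-coloured cover plate, 100 mm long (x), 8 mm thick (y), 80 mm high (z), two dark holes; may be absent. Origin at the middle of its lower edge; starts on edge in the dark wooden stand, its lower 30 mm in a 14 mm wide slot; the stand is fixed, 130 x 150 mm, 42 mm high, slots 55 mm apart
- carrier: green perforated carrier tray, fixed, 190 x 190 x 25 mm, with four upright black studs 96 mm apart in a square. Origin at the centre of its underside, z up
- stud0 (a point): stud on the carrier: point on its axis where the centre of a fully seated sleeve comes, 60 mm above the table. The sleeve rests on a black shoulder (40 mm diameter) whose top is 20 mm below this point; the shaft is 25 mm in diameter and ends in a tapered brass nose (12 mm wide at the tip) 42 mm above this point
- stud1 (a point): stud on the carrier: point on its axis where the centre of a fully seated sleeve comes, 60 mm above the table. The sleeve rests on a black shoulder (40 mm diameter) whose top is 20 mm below this point; the shaft is 25 mm in diameter and ends in a tapered brass nose (12 mm wide at the tip) 42 mm above this point
- stud2 (a point): stud on the carrier: point on its axis where the centre of a fully seated sleeve comes, 60 mm above the table. The sleeve rests on a black shoulder (40 mm diameter) whose top is 20 mm below this point; the shaft is 25 mm in diameter and ends in a tapered brass nose (12 mm wide at the tip) 42 mm above this point
- stud3 (a point): stud on the carrier: point on its axis where the centre of a fully seated sleeve comes, 60 mm above the table. The sleeve rests on a black shoulder (40 mm diameter) whose top is 20 mm below this point; the shaft is 25 mm in diameter and ends in a tapered brass nose (12 mm wide at the tip) 42 mm above this point
- rack: green slotted rack, fixed, 130 mm (x) by 155 mm (y), 44 mm high, three slots along x, 55 mm apart in y. Origin at the centre of its underside, z up
- slot0 (a point): slot of the green rack: centre of its floor, 12 mm above the table; the slot is 14 mm wide (rack y), 116 mm long between end stops (rack x), its walls rise 32 mm above this floor
- slot1 (a point): slot of the green rack: centre of its floor, 12 mm above the table; the slot is 14 mm wide (rack y), 116 mm long between end stops (rack x), its walls rise 32 mm above this floor
- slot2 (a point): slot of the green rack: centre of its floor, 12 mm above the table; the slot is 14 mm wide (rack y), 116 mm long between end stops (rack x), its walls rise 32 mm above this floor
- ready (a joint): red ready lever, 80 mm long: 0 leaning one way (start), 1.0 rad thrown fully to the other side; stays where it is left
- ready_tip (a point): tip of the red lever
- ready_base: grey block of the lever, fixed; origin at the centre of its underside; the lever swings over from its -x side to its +x side
- tin: bystander, leave alone: small tin, 48 mm diameter, 55 mm high; origin at the centre of its underside
- oil: bystander, leave alone: white bottle with red cap, 60 mm diameter, 150 mm high; origin at the centre of its underside
- jar: bystander, leave alone: amber jar with black lid, 64 mm diameter, 80 mm high; origin at the centre of its underside
- driver: bystander, leave alone: orange-handled screwdriver lying down; origin at the centre of its underside
- spanner: bystander, leave alone: steel wrench lying down; origin at the centre of its underside
Not all that is in view belongs to the job. Leave any orange or white look-alike of the plate2 alone.

How it is judged:
By the outcome, as a careful person would: the job done as asked, in the order asked, and still so for the second after the job is handed in, with the robot touching nothing.
Of sleeve0, sleeve1, sleeve2, sleeve3 only 3 to 4 are there at a start; the rules pass over those that are not, and their reading is None.
Of plate0, plate1, plate2 only 2 to 3 are there at a start; the rules pass over those that are not, and their reading is None.
At some moment in a run one of sleeve0, sleeve1, sleeve2, sleeve3 may be knocked a few centimetres aside while the robot is not near it.
It also fails if it takes over 210 s, if anything falls off the work surface, if the arm or the gripper's body presses on something with over 40 N, if the wrist force passes 120 N, or if a joint passes its speed limit or range.

## Working session

There is one attempt and no reset: what is moved stays moved. The work goes in short steps, Python scripts to look and compute and a tool call to move; the robot and the scene stay as the last step left them, time stands still between calls to the robot, and variables do not carry over. Pictures are saved under pics/ and viewed, at most 14 in all, crops included, and the job is handed in when it is done.

Besides the shell and the picture viewer there is one more tool, called after "Emit:" by a JSON object that holds its "method" and its "body", one argument or row to a line. play_rows: Moves the arm, as the interface text tells. Shifts and turns lie within -1 to 1; 1 stands for 0.1 m of shift or 90 degrees of turn. Its arguments: {"type":"object","properties":{"steps":{"type":"array","items":{"type":"array"}},"grip_force":{"type":"number"}},"required":["steps"]}

```bash
ls; mkdir -p pics
cat > h.py <<'E'
import numpy as np, cv2, pickle
from scipy.spatial.transform import Rotation as R
from rig import ctrl
def rot(q): return R.from_quat([q[1],q[2],q[3],q[0]]).as_matrix()
def grab(n):
    f=ctrl.grab_frame(n); pickle.dump(f,open(f'{n}.pkl','wb')); return f
def load(n): return pickle.load(open(f'{n}.pkl','rb'))
def K(f):
    F=f['pixels'].shape[0]/2/np.tan(np.radians(f['fovy'])/2)
    return np.array([[F,0,f['cx']],[0,F,f['cy']],[0,0,1.]]),np.array([f['k1'],0,0,0,0.])
def rays(f,uv):
    k,d=K(f)
    n=cv2.undistortPointsIter(np.array(uv,float).reshape(-1,1,2),k,d,None,None,(3,50,1e-9)).reshape(-1,2)
    return np.c_[n,np.ones(len(n))]
def cloud(f):
    h,w=f['depth'].shape
    uv=np.stack(np.meshgrid(np.arange(w),np.arange(h)),-1).reshape(-1,2)
    P=rays(f,uv)*f['depth'].reshape(-1,1)
    P=P@rot(f['orientation']).T+np.array(f['eye'])
    P[f['depth'].ravel()==0]=np.nan
    return P.reshape(h,w,3)
def onz(f,uv,z):
    d=rays(f,uv)@rot(f['orientation']).T; e=np.array(f['eye'])
    return e+d*((z-e[2])/d[:,2])[:,None]
E
python3 - <<'E'
from h import *
for n in('top','scene'):
    f=grab(n); print(n,f['fovy'],f['cx'],f['cy'],f['k1'],f['eye'],f['orientation'])
    cv2.imwrite(f'pics/{n}0.png',cv2.resize(f['pixels'],(784,588),interpolation=cv2.INTER_CUBIC))
print(ctrl.observe())
E
```

```text
pics
top 44.85376078601527 279.02095594784186 212.98444799752963 0.045921092547755615 [ 380.00157777   24.6168463  1693.21801438] [ 0.02644946 -0.70552843  0.70771952 -0.02575158]
scene 45.68924351813146 272.79247879718827 204.23048994402504 -0.12871387796899844 [1185.73302532  359.3451643  1181.39454673] [-0.16082944  0.51101136  0.80680182 -0.24914272]
{'time_s': 0.1, 'joint_positions': array([ 1.01789412,  0.47771022,  0.02232879,  1.55637188, -0.01148534,
        1.10930709, -0.08310348]), 'joint_vel': array([ 0.00204176, -0.0010815 , -0.00057555, -0.00101257, -0.00046019,
        0.00145662,  0.00023496]), 'joint_torque': array([ 3.91117675e-03, -5.97768867e+01,  1.61395703e+00, -2.81954134e+01,
        1.29244136e-02,  5.16170127e-03, -3.43508987e-05]), 'tool_pos': array([ 290.19573743, -608.82885128,  230.41937147]), 'eef_rot': array([-7.97146616e-04,  9.75366423e-01,  2.20589314e-01, -2.45989957e-04]), 'contact_force': array([-1.21082778, -0.27116159, -0.13983596]), 'wrist_torque': array([0.04736509, 0.00662842, 0.0139414 ]), 'grip_force': 0.0, 'grip_width': 85.41072442064288}
```

View pics/top0.png

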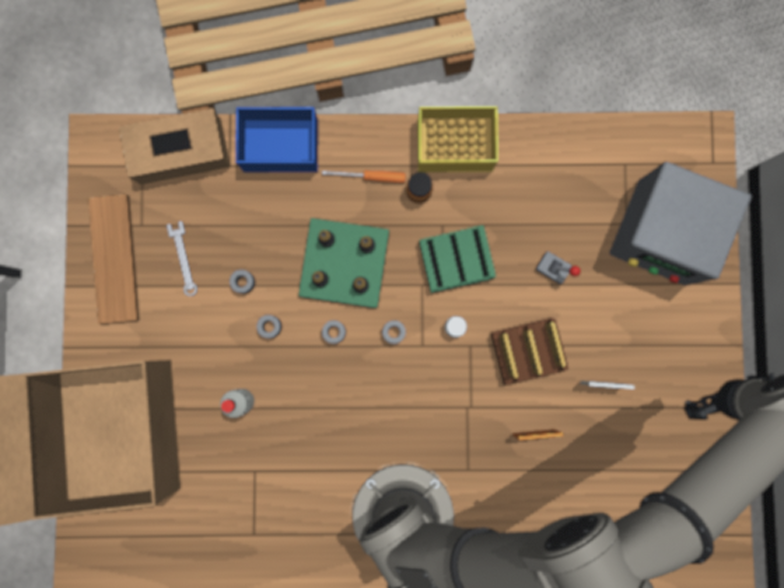

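View pics/scene0.png

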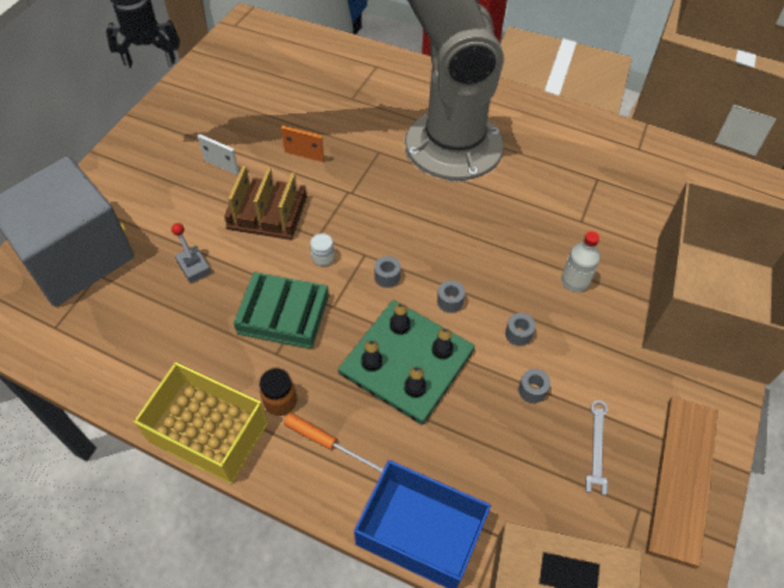

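The top view (scaled 1.4x) shows four sleeves at (241,282), (269,327), (333,332) and (394,332). There are four studs around (344,263), the rack at (457,259), and three plates in the stand at (529,351). The lever base is at (553,267) with its tip at (575,271). The white and orange look-alikes stand apart from the rest.

```bash
cat > meas.py <<'E'
from h import *
S=1.4
def near(P,x,y,r,z0,z1):
    Q=P.reshape(-1,3); m=(np.hypot(Q[:,0]-x,Q[:,1]-y)<r)&(Q[:,2]>z0)&(Q[:,2]<z1); return Q[m]
def ring(P,x,y,z0=33,z1=46,r=45):
    for _ in range(4):
        q=near(P,x,y,r,z0,z1)[:,:2]; 
        if len(q)<8: return None
        (x,y),_,_=cv2.minAreaRect(q.astype(np.float32)); r=36
    return x,y,cv2.minEnclosingCircle(q.astype(np.float32))[1],len(q)
def line(q):
    c=(q.max(0)+q.min(0))/2; m=q.mean(0); w,v=np.linalg.eigh(np.cov((q-m).T)); d=v[:,1]; t=(q-m)@d
    s=np.sort(t); L=(s[-1]-s[0]); c=m+d*(s[-1]+s[0])/2; a=np.degrees(np.arctan2(d[1],d[0]))
    return c.round(1),round((a+90)%180-90,1),round(L,1),len(q)
E
python3 - <<'E'
from meas import *
for n in('top','scene'):
    f=load(n);P=cloud(f)
    ft=load('top')
    o=lambda pts,z:onz(ft,[(u/S,v/S) for u,v in pts],z)
    print(n)
    q=near(P,400,-150,60,-20,20);print('table z',np.median(q[:,2]),q[:,2].std())
    for g in o([(241,282),(269,327),(333,332),(394,332)],40): print('sleeve',np.round(ring(P,g[0],g[1]),1))
    for g in o([(326,237),(367,243),(319,278),(360,284)],100):
        q=near(P,g[0],g[1],25,88,106); print('stud',q.mean(0).round(1),q[:,2].max().round(1),len(q), q[:,:2].min(0).round(),q[:,:2].max(0).round())
    for g in o([(511,355),(533,350),(556,344)],100):
        q=near(P,g[0],g[1],70,60,110)
        q=q[abs(q[:,1]-g[1])<24]
        print('plate',g.round(),line(q[:,:2]),np.percentile(q[:,2],[5,50,95,100]).round(1))
    g=o([(457,259)],44)[0]; q=near(P,g[0],g[1],110,37,52)
    print('rack',cv2.minAreaRect(q[:,:2].astype(np.float32)),len(q),np.median(q[:,2]))
    g=o([(344,263)],25)[0]; q=near(P,g[0],g[1],150,18,32)
    print('carrier',cv2.minAreaRect(q[:,:2].astype(np.float32)),len(q),np.median(q[:,2]))
    g=o([(555,267)],30)[0]; q=near(P,g[0],g[1],90,10,150)
    for z in range(10,130,10):
        a=q[(q[:,2]>=z)&(q[:,2]<z+10)]
        if len(a):print('lev',z,a[:,:2].mean(0).round(),a[:,:2].min(0).round(),a[:,:2].max(0).round(),len(a))
E
```

```text
top
table z -0.6055413218338117 4.046062293809737
sleeve [546.9 376.2  27.3 140. ]
sleeve [437.5 311.5  28.2 134. ]
sleeve [426.6 159.4  28.9 157. ]
sleeve [427.4  18.3  26.7 144. ]
stud [643.3 178.4  94.6] 104.1 31 [632. 168.] [655. 191.]
stud [629.9  81.1  94.5] 102.3 35 [620.  70.] [642.  92.]
stud [549.3 192.8  94.4] 104.1 34 [540. 184.] [559. 203.]
stud [535.2  95.5  95.2] 105.3 34 [524.  86.] [546. 105.]
plate [ 370. -241.  100.] (array([ 369. , -240.2]), np.float64(13.8), np.float64(97.3), 131) [63.9 88.9 96.1 99.7]
plate [ 381. -290.  100.] (array([ 375.7, -294.7]), np.float64(13.7), np.float64(99.1), 137) [ 65.3  89.   97.2 100.6]
plate [ 394. -342.  100.] (array([ 393.8, -346.3]), np.float64(13.5), np.float64(98.7), 153) [64.1 87.9 95.  98.8]
rack ((598.3966674804688, -130.61892700195312), (126.57923126220703, 155.06459045410156), 12.817011833190918) 1296 43.770009020571024
carrier ((562.8340454101562, 141.64944458007812), (194.100830078125, 247.17999267578125), 81.64842224121094) 2617 24.895350727065306
lev 10 [ 573. -350.] [ 503. -431.] [ 657. -286.] 36
lev 20 [ 577. -356
[... 1405 characters left out ...]
((562.7810668945312, 140.53228759765625), (192.74728393554688, 247.80433654785156), 81.41600799560547) 3625 24.466929876390168
lev 10 [ 592. -343.] [ 541. -396.] [ 614. -319.] 57
lev 20 [ 580. -357.] [ 538. -401.] [ 613. -320.] 233
lev 30 [ 577. -357.] [ 549. -377.] [ 593. -321.] 61
lev 40 [ 572. -365.] [ 565. -373.] [ 576. -351.] 15
lev 50 [ 570. -370.] [ 563. -374.] [ 574. -365.] 12
lev 60 [ 568. -373.] [ 560. -381.] [ 572. -365.] 13
lev 70 [ 566. -376.] [ 558. -381.] [ 571. -372.] 10
lev 80 [ 564. -379.] [ 557. -386.] [ 571. -375.] 12
lev 90 [ 563. -382.] [ 549. -399.] [ 570. -372.] 21
lev 100 [ 561. -386.] [ 549. -400.] [ 571. -376.] 46
lev 110 [ 562. -383.] [ 559. -388.] [ 564. -378.] 2
```

```bash
cat > plan.py <<'E'
import sys; from h import *
# usage: plan.py x,y,z,psi ... : shifts (units of 0.1 m) and turn (units of 90deg) from present pose, tool axes
o=ctrl.observe(); p=np.array(o['tool_pos']); M=rot(o['eef_rot'])
psi=np.degrees(np.arctan2(M[1,0],M[0,0]))
print('t',round(o['time_s'],1),'tcp',p.round(1),'psi',round(psi,2),'tiltz',M[:,2].round(4),'w',round(o['grip_width'],1),'F',np.round(o['contact_force'],1))
for a in sys.argv[1:]:
    x,y,z,s=map(float,a.split(','))
    print(a,'->',((np.array([x,y,z])-p)@M/100).round(3),'turn',round((psi-s)/90,4))
E
python3 - <<'E'
from meas import *
for n in('top','scene'):
    f=load(n);P=cloud(f);hsv=cv2.cvtColor(f['pixels'],cv2.COLOR_BGR2HSV)
    g=(hsv[...,0]>60)&(hsv[...,0]<95)&(hsv[...,1]>80)
    m=g&(P[...,2]>19)&(P[...,2]<31)&(abs(P[...,0]-590)<160)&(abs(P[...,1]-137)<140)
    q=P[m]; b=cv2.boxPoints(cv2.minAreaRect(q[:,:2].astype(np.float32)))
    print(n,'carrier',cv2.minAreaRect(q[:,:2].astype(np.float32)),len(q))
    m=g&(P[...,2]>38)&(P[...,2]<50)&(abs(P[...,0]-598)<120)&(abs(P[...,1]+130)<120)
    q=P[m]; print('rack',cv2.minAreaRect(q[:,:2].astype(np.float32)),len(q))
    a=np.radians(13.3);d=np.array([np.cos(a),np.sin(a)]);e=np.array([-d[1],d[0]])
    for c in [(369,-240),(380,-294),(395,-347)]:
        q=near(P,*c,75,70,97)[:,:2]-c; q=q[abs(q@e)<20]; t=q@d;s=q@e
        print('plate',c,'along',np.percentile(t,[0,3,97,100]).round(1),'across',np.percentile(s,[3,50,97]).round(1), 'top only',)
        q3=near(P,*c,75,86,97); s3=(q3[:,:2]-c)@e; s3=s3[abs(s3)<20]; print('   top across',np.percentile(s3,[3,50,97]).round(1))
E
python3 plan.py 395,-347,231,13.3
```

```text
top carrier ((588.8390502929688, 137.1832733154297), (181.8487548828125, 183.54745483398438), 81.1823959350586) 2146
rack ((594.8043212890625, -128.32803344726562), (120.59612274169922, 148.7889862060547), 12.796014785766602) 1038
plate (369, -240) along [-48.6 -45.9  45.6  48.3] across [-5.6 -0.2  2.8] top only
   top across [-5.6 -1.8  2.5]
plate (380, -294) along [-53.9 -51.1  42.1  45.3] across [-5.1  0.5  3.5] top only
   top across [-5.5 -1.   3.2]
plate (395, -347) along [-50.4 -47.2  45.6  48.4] across [-4.7  1.3  4.1] top only
   top across [-4.7 -0.3  3.9]
scene carrier ((591.294677734375, 137.50332641601562), (189.1739501953125, 190.00144958496094), 81.60752868652344) 3367
rack ((598.7415161132812, -128.95187377929688), (127.45614624023438, 153.60678100585938), 12.140939712524414) 1600
plate (369, -240) along [-52.9 -47.3  49.4  52.5] across [-5.   1.3  3.7] top only
   top across [-5.3 -0.5  3.5]
plate (380, -294) along [-55.2 -49.5  45.6  46.7] across [-5.8  0.8  3.4] top only
   top across [-6.3 -1.1  2.6]
plate (395, -347) along [-51.3 -46.   48.8  51.4] across [-6.4 -0.1  3. ] top only
   top across [-6.8 -1.3  2.6]
t 0.1 tcp [ 290.2 -608.8  230.4] psi 25.49 tiltz [-8.0e-04  1.4e-03 -1.0e+00] w 85.4 F [-1.2 -0.3 -0.1]
395,-347,231,13.3 -> [ 2.073 -1.913 -0.003] turn 0.1354
```

Emit:
{"method": "play_rows", "body": {
  "steps": [
    [[1.0,-1.0,0],0.135,0.5],
    [[1.0,-1.0,0],0.135,0.5],
    [[1.0,-1.0,0],0.135,0.5],
    [[1.0,-1.0,0],0.135,0.5],
    [[1.0,-1.0,0],0.135,0.5]
  ],
  "grip_force": 60
}}

```text
time_s: 0.52
tool_pos: [340.6, -470.9, 231.0]
eef_rot: [-0.001, 0.993, 0.12, 0.0]
contact_force: [-0.1, 0.1, -0.8]
grip_width: 42.8
grip_force: 0.0
```

Emit:
{"method": "play_rows", "body": {
  "steps": [
    [[0.85,-1.0,0],0,0.5],
    [[0.85,-1.0,0],0,0.5],
    [[0.85,-1.0,0],0,0.5],
    [[0.85,-1.0,0],0,0.5],
    [[0.85,-1.0,0],0,0.5]
  ]
}}

```text
time_s: 0.93
tool_pos: [399.1, -356.5, 231.2]
eef_rot: [-0.0, 0.993, 0.119, 0.0]
contact_force: [-0.9, -0.2, 0.2]
grip_width: 42.5
grip_force: 0.0
```

```bash
python3 plan.py 395,-347,231,12.8 395,-347,65,12.8
python3 - <<'E'
from meas import *
a=np.radians(12.8);d=np.array([np.cos(a),np.sin(a)]);e=np.array([-d[1],d[0]])
for n in('top','scene'):
    P=cloud(load(n)); q=P.reshape(-1,3); r=q[:,:2]-(598.3,-130.4); x=r@d;y=r@e
    m=(abs(x)<45)&(abs(y)<85)&(q[:,2]>5)
    H=np.histogram(y[m],np.arange(-85,86,3))[0]; Z=np.histogram(y[m],np.arange(-85,86,3),weights=q[m,2])[0]
    print(n,[(int(b),int(z/max(h,1))) for b,h,z in zip(np.arange(-83.5,84,3),H,Z)])
E
```

```text
t 0.9 tcp [ 399.1 -356.5  231.2] psi 13.66 tiltz [ 4.e-04  9.e-04 -1.e+00] w 42.5 F [-0.9 -0.2  0.2]
395,-347,231,12.8 -> [-0.017 -0.102  0.002] turn 0.0095
395,-347,65,12.8 -> [-0.018 -0.101  1.662] turn 0.0095
top [(-83, 0), (-80, 0), (-77, 41), (-74, 44), (-71, 42), (-68, 45), (-65, 44), (-62, 28), (-59, 14), (-56, 14), (-53, 13), (-50, 0), (-47, 42), (-44, 43), (-41, 43), (-38, 43), (-35, 42), (-32, 44), (-29, 44), (-26, 44), (-23, 43), (-20, 43), (-17, 44), (-14, 44), (-11, 43), (-8, 33), (-5, 17), (-2, 13), (0, 13), (3, 12), (6, 42), (9, 44), (12, 44), (15, 44), (18, 43), (21, 45), (24, 43), (27, 42), (30, 44), (33, 44), (36, 44), (39, 44), (42, 42), (45, 42), (48, 22), (51, 12), (54, 11), (57, 13), (60, 30), (63, 44), (66, 43), (69, 44), (72, 42), (75, 38), (78, 23), (81, 0)]
scene [(-83, 0), (-80, 0), (-77, 40), (-74, 42), (-71, 42), (-68, 43), (-65, 43), (-62, 30), (-59, 24), (-56, 13), (-53, 0), (-50, 0), (-47, 40), (-44, 43), (-41, 43), (-38, 43), (-35, 42), (-32, 43), (-29, 43), (-26, 43), (-23, 43), (-20, 42), (-17, 43), (-14, 43), (-11, 43), (-8, 33), (-5, 26), (-2, 13), (0, 13), (3, 0), (6, 42), (9, 43), (12, 43), (15, 43), (18, 43), (21, 42), (24, 43), (27, 44), (30, 43), (33, 42), (36, 44), (39, 43), (42, 43), (45, 32), (48, 24), (51, 11), (54, 13), (57, 0), (60, 39), (63, 43), (66, 43), (69, 43), (72, 42), (75, 29), (78, 28), (81, 6)]
```

Emit:
{"method": "play_rows", "body": {
  "steps": [
    [[-0.02,-0.1,0.4],0.0095,0.5],
    [[-0.02,-0.1,0.8],0.0095,0.5],
    [[-0.02,-0.1,0.9],0.0095,0.5],
    [[-0.02,-0.1,0.9],0.0095,0.5]
  ]
}}

```text
time_s: 1.27
tool_pos: [390.2, -350.0, 138.5]
eef_rot: [-0.002, 0.994, 0.108, -0.003]
contact_force: [-0.8, 0.0, 0.9]
grip_width: 42.8
grip_force: 0.0
```

```bash
python3 plan.py 395,-347,58,12.8
```

```text
t 1.3 tcp [ 390.2 -350.   138.5] psi 12.37 tiltz [-0.0059  0.0033 -1.    ] w 42.8 F [-0.8  0.   0.9]
395,-347,58,12.8 -> [ 0.057 -0.016  0.805] turn -0.0048
```

Emit:
{"method": "play_rows", "body": {
  "steps": [
    [[0,0,0],0,0.5],
    [[0,0,0],0,0.5],
    [[0,0,0],0,0.5]
  ]
}}

```text
time_s: 1.52
tool_pos: [394.2, -351.4, 143.3]
eef_rot: [0.001, 0.994, 0.108, 0.001]
contact_force: [-0.2, -0.1, -0.1]
grip_width: 42.7
grip_force: 0.0
```

```bash
python3 plan.py 395,-347,58,12.8
```

```text
t 1.5 tcp [ 394.2 -351.4  143.3] psi 12.43 tiltz [ 0.0029 -0.0024 -1.    ] w 42.7 F [-0.2 -0.1 -0.1]
395,-347,58,12.8 -> [ 0.015 -0.044  0.853] turn -0.0041
```

Emit:
{"method": "play_rows", "body": {
  "steps": [
    [[0.015,-0.044,0.2],-0.004,0.5],
    [[0.015,-0.044,0.5],-0.004,0.5],
    [[0.015,-0.044,0.75],-0.004,0.5],
    [[0.015,-0.044,0.85],-0.004,0.5],
    [[0.015,-0.044,0.85],-0.004,0.5],
    [[0.015,-0.044,0.85],-0.004,0.5],
    [[0.015,-0.044,0.85],-0.004,0.5]
  ]
}}

```text
time_s: 2.1
tool_pos: [394.7, -346.2, 58.0]
eef_rot: [0.001, 0.994, 0.112, 0.001]
contact_force: [0.3, -0.1, -0.1]
grip_width: 42.9
grip_force: 0.0
```

```bash
python3 plan.py 395,-347,58,12.8
python3 - <<'E'
from h import *
f=grab('scene'); cv2.imwrite('pics/s1.png',cv2.resize(f['pixels'][90:210,110:270],(800,600),interpolation=cv2.INTER_CUBIC))
E
```

```text
t 2.1 tcp [ 394.7 -346.2   58. ] psi 12.83 tiltz [ 0.0023 -0.0017 -1.    ] w 42.9 F [ 0.3 -0.1 -0.1]
395,-347,58,12.8 -> [ 0.001  0.008 -0.   ] turn 0.0003
```

View pics/s1.png

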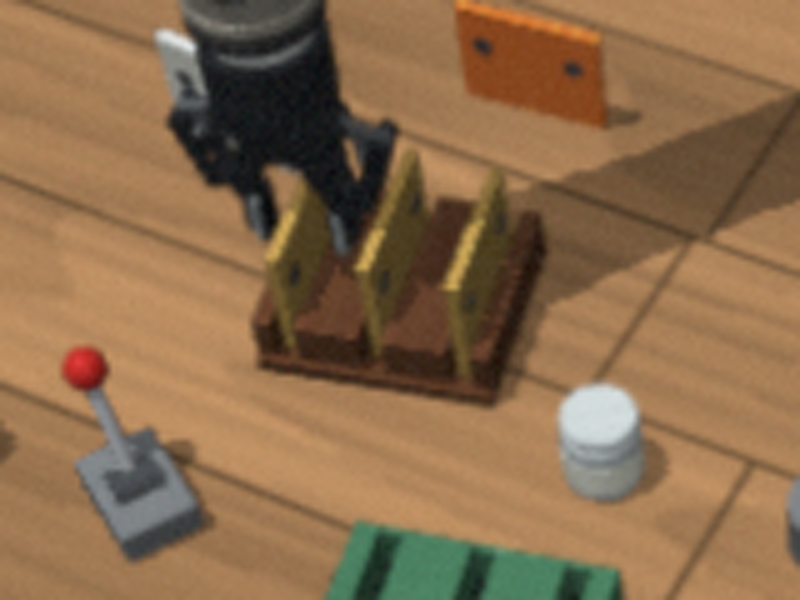

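The fingers, at about (262,235) and (342,245) in the crop, straddle the left plate with room to its neighbour. I'll close on it.

Emit:
{"method": "play_rows", "body": {
  "steps": [
    [[0,0,0],0,1],
    [[0,0,0],0,1],
    [[0,0,0],0,1],
    [[0,0,0],0,1],
    [[0,0,0],0,1],
    [[0,0,0],0,1]
  ],
  "grip_force": 60
}}

```text
time_s: 2.65
tool_pos: [394.1, -345.8, 57.0]
eef_rot: [0.001, 0.994, 0.112, 0.0]
contact_force: [-0.4, -0.3, 6.4]
grip_width: 7.1
grip_force: 60.4
```

Emit:
{"method": "play_rows", "body": {
  "steps": [
    [[0,0,-0.1],0,1],
    [[0,0,-0.3],0,1],
    [[0,0,-0.6],0,1],
    [[0,0,-0.9],0,1],
    [[0,0,-1],0,1],
    [[0,0,-1],0,1],
    [[0,0,-1],0,1],
    [[0,0,-1],0,1]
  ]
}}

```text
time_s: 3.32
tool_pos: [392.5, -344.3, 154.7]
eef_rot: [-0.001, 0.994, 0.112, -0.001]
contact_force: [-0.3, -0.1, -3.1]
grip_width: 7.1
grip_force: 59.5
```

```bash
python3 plan.py 610.7,-184.7,170,12.8
python3 - <<'E'
from meas import *
f=grab('scene');P=cloud(f)
a=np.radians(12.8);d=np.array([np.cos(a),np.sin(a)]);e=np.array([-d[1],d[0]])
p=ctrl.observe()['tool_pos']
q=near(P,p[0],p[1],75,100,152);t=(q[:,:2]-p[:2])@d;s=(q[:,:2]-p[:2])@e
m=abs(s)<15;print(np.percentile(t[m],[0,3,97,100]).round(1),np.percentile(s[m],[3,50,97]).round(1),q[m][:,2].min())
E
```

```text
t 3.3 tcp [ 392.5 -344.3  154.7] psi 12.85 tiltz [-0.0025  0.0018 -1.    ] w 7.1 F [-0.3 -0.1 -3.1]
610.7,-184.7,170,12.8 -> [ 2.482 -1.071 -0.155] turn 0.0005
[-47.9 -43.1  50.1  50.9] [-5.2  1.7  3.8] 109.54308566422401
```

Emit:
{"method": "play_rows", "body": {
  "steps": [
    [[0.4,-0.15,-0.15],0,1],
    [[0.8,-0.35,-0.15],0,1],
    [[1,-0.43,-0.15],0,1],
    [[1,-0.43,-0.15],0,1]
  ]
}}

```text
time_s: 3.7
tool_pos: [486.9, -274.8, 170.2]
eef_rot: [-0.002, 0.993, 0.116, 0.001]
contact_force: [1.0, 0.4, -1.8]
grip_width: 6.8
grip_force: 59.5
```

Emit:
{"method": "play_rows", "body": {
  "steps": [
    [[0.4,-0.17,0],0,1],
    [[0.8,-0.35,0],0,1],
    [[1,-0.43,0],0,1],
    [[1,-0.43,0],0,1]
  ]
}}

```text
time_s: 4.03
tool_pos: [573.8, -210.3, 169.5]
eef_rot: [-0.002, 0.993, 0.116, 0.001]
contact_force: [0.9, 0.3, -1.8]
grip_width: 7.0
grip_force: 59.5
```

Emit:
{"method": "play_rows", "body": {
  "steps": [
    [[0.3,-0.15,0],0,1],
    [[0.48,-0.21,0],0,1],
    [[0.48,-0.21,0],0,1],
    [[0.48,-0.21,0],0,1],
    [[0.48,-0.21,0],0,1],
    [[0.48,-0.21,0],0,1],
    [[0.48,-0.21,0],0,1]
  ]
}}

```text
time_s: 4.62
tool_pos: [610.5, -187.1, 170.8]
eef_rot: [0.0, 0.994, 0.111, -0.001]
contact_force: [-0.7, 0.8, -2.2]
grip_width: 7.5
grip_force: 59.4
```

```bash
python3 plan.py 610.7,-184.7,60,12.8
```

```text
t 4.6 tcp [ 610.5 -187.1  170.8] psi 12.73 tiltz [-1.3e-03 -4.0e-04 -1.0e+00] w 7.5 F [-0.7  0.8 -2.2]
610.7,-184.7,60,12.8 -> [ 0.009 -0.023  1.108] turn -0.0007
```

Emit:
{"method": "play_rows", "body": {
  "steps": [
    [[0.009,-0.023,0.35],0,1],
    [[0.009,-0.023,0.65],0,1],
    [[0.009,-0.023,0.7],0,1],
    [[0.009,-0.023,0.7],0,1],
    [[0.009,-0.023,0.7],0,1],
    [[0.009,-0.023,0.7],0,1]
  ]
}}

```text
time_s: 5.12
tool_pos: [613.3, -184.0, 103.4]
eef_rot: [0.001, 0.994, 0.112, 0.002]
contact_force: [0.8, -0.4, -1.3]
grip_width: 7.3
grip_force: 59.2
```

```bash
python3 plan.py 610.7,-184.7,60,12.8
python3 - <<'E'
from h import *
f=grab('scene'); cv2.imwrite('pics/s2.png',cv2.resize(f['pixels'][130:250,130:290],(800,600),interpolation=cv2.INTER_CUBIC))
E
```

```text
t 5.1 tcp [ 613.3 -184.   103.4] psi 12.81 tiltz [ 3.1e-03 -8.0e-04 -1.0e+00] w 7.3 F [ 0.8 -0.4 -1.3]
610.7,-184.7,60,12.8 -> [-0.028 -0.     0.434] turn 0.0001
```

View pics/s2.png

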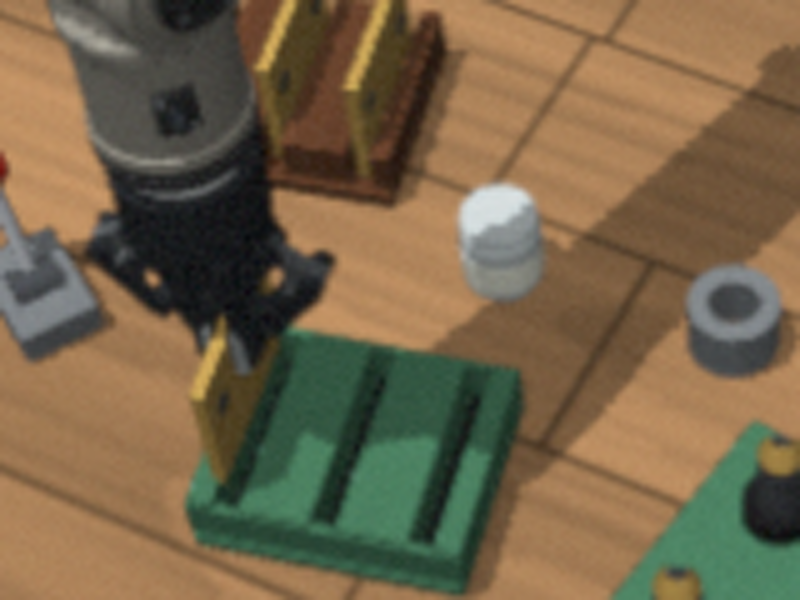

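The plate hangs just over the left slot, its lower corner at about (222,480) in the crop and lined up with the slot. I'll lower it.

Emit:
{"method": "play_rows", "body": {
  "steps": [
    [[-0.02,0,0.08],0,1],
    [[-0.02,0,0.16],0,1],
    [[-0.02,0,0.24],0,1],
    [[-0.02,0,0.32],0,1],
    [[-0.02,0,0.4],0,1],
    [[-0.02,0,0.45],0,1],
    [[-0.02,0,0.45],0,1],
    [[-0.02,0,0.45],0,1]
  ]
}}

```text
time_s: 5.83
tool_pos: [609.5, -183.9, 57.1]
eef_rot: [-0.0, 0.994, 0.112, -0.001]
contact_force: [-6.8, 1.6, 10.8]
grip_width: 7.3
grip_force: 61.6
```

```bash
python3 plan.py 610.7,-184.7,57,12.8
```

```text
t 5.8 tcp [ 609.5 -183.9   57.1] psi 12.83 tiltz [-0.0013  0.     -1.    ] w 7.3 F [-6.8  1.6 10.8]
610.7,-184.7,57,12.8 -> [0.01  0.011 0.001] turn 0.0003
```

Emit:
{"method": "play_rows", "body": {
  "steps": [
    [[0,0,0],0,0.5],
    [[0,0,0],0,0.5],
    [[0,0,0],0,0.5],
    [[0,0,-0.3],0,0.5],
    [[0,0,-0.7],0,0.5],
    [[0,0,-1],0,0.5],
    [[0,0,-1],0,0.5]
  ]
}}

```text
time_s: 6.42
tool_pos: [614.3, -184.7, 163.2]
eef_rot: [0.002, 0.994, 0.112, 0.005]
contact_force: [1.4, 0.0, 0.4]
grip_width: 42.5
grip_force: 0.0
```

Emit:
{"method": "play_rows", "body": {
  "steps": [
    [[-0.4,0.1,0],0,0.5],
    [[-0.8,0.17,0],0,0.5],
    [[-1,0.2,0],0,0.5],
    [[-1,0.2,0],0,0.5]
  ]
}}

```text
time_s: 6.75
tool_pos: [511.8, -228.9, 155.7]
eef_rot: [0.0, 0.994, 0.109, -0.002]
contact_force: [-0.2, -0.9, 0.1]
grip_width: 42.6
grip_force: 0.0
```

Emit:
{"method": "play_rows", "body": {
  "steps": [
    [[-0.4,0.1,0],0,0.5],
    [[-0.8,0.17,0],0,0.5],
    [[-1,0.2,0],0,0.5],
    [[-1,0.2,0],0,0.5]
  ]
}}

```text
time_s: 7.08
tool_pos: [419.4, -269.6, 155.8]
eef_rot: [0.0, 0.994, 0.109, -0.002]
contact_force: [-0.4, 0.2, 0.6]
grip_width: 42.7
grip_force: 0.0
```

Emit:
{"method": "play_rows", "body": {
  "steps": [
    [[-0.4,0.1,0],0,0.5],
    [[-0.53,0.155,0],0,0.5],
    [[-0.53,0.155,0],0,0.5],
    [[-0.53,0.155,0],0,0.5],
    [[-0.53,0.155,0],0,0.5],
    [[-0.53,0.155,0],0,0.5]
  ]
}}

```text
time_s: 7.58
tool_pos: [377.5, -293.3, 156.4]
eef_rot: [0.0, 0.994, 0.113, 0.001]
contact_force: [0.6, -0.7, -1.3]
grip_width: 42.8
grip_force: 0.0
```

```bash
python3 plan.py 375.8,-295,58,12.8
python3 - <<'E'
from meas import *
for n in('top','scene'):
  f=grab(n);P=cloud(f)
  q=near(P,610,-184,75,60,100);print(n,line(q[:,:2]),np.percentile(q[:,2],[95,100]).round())
  for x,y in[(546,375),(439,311),(427.5,159.4),(427,18)]: print(np.round(ring(P,x,y) or 0,1))
E
```

```text
t 7.6 tcp [ 377.5 -293.3  156.4] psi 12.97 tiltz [ 1.1e-03  1.0e-04 -1.0e+00] w 42.8 F [ 0.6 -0.7 -1.3]
375.8,-295,58,12.8 -> [-0.021  0.012  0.984] turn 0.0019
top (array([ 611.1, -183.1]), np.float64(12.9), np.float64(100.2), 123) [96. 99.]
[546.3 375.5  27.1 144. ]
[437.6 312.4  27.9 148. ]
[426.9 159.3  28.9 155. ]
[427.4  18.2  26.7 140. ]
scene (array([ 610.5, -181.4]), np.float64(11.9), np.float64(102.3), 234) [94. 96.]
[543.2 373.8  28.7 243. ]
[440.  311.3  28.2 213. ]
[427.  159.   27.4 200. ]
[427.   17.4  29.2 185. ]
```

Plate 2 is in. Next, plate 1.

Emit:
{"method": "play_rows", "body": {
  "steps": [
    [[-0.02,0.012,0.3],0.002,0.5],
    [[-0.02,0.012,0.6],0.002,0.5],
    [[-0.02,0.012,0.85],0.002,0.5],
    [[-0.02,0.012,0.98],0.002,0.5],
    [[-0.02,0.012,0.98],0.002,0.5],
    [[-0.02,0.012,0.98],0.002,0.5],
    [[-0.02,0.012,0.98],0.002,0.5],
    [[-0.02,0.012,0.98],0.002,0.5]
  ]
}}

```text
time_s: 8.35
tool_pos: [375.1, -296.2, 59.5]
eef_rot: [0.001, 0.994, 0.11, 0.001]
contact_force: [0.3, -0.2, -0.8]
grip_width: 42.8
grip_force: 0.0
```

Emit:
{"method": "play_rows", "body": {
  "steps": [
    [[0,0,0],0,1],
    [[0,0,0],0,1],
    [[0,0,0],0,1],
    [[0,0,0],0,1],
    [[0,0,0],0,1],
    [[0,0,0],0,1]
  ]
}}

```text
time_s: 8.85
tool_pos: [374.5, -296.1, 59.0]
eef_rot: [0.0, 0.994, 0.11, 0.0]
contact_force: [-0.5, -0.0, 6.0]
grip_width: 7.0
grip_force: 59.3
```

```bash
python3 plan.py 598.5,-131.1,170,12.8
```

```text
t 8.8 tcp [ 374.5 -296.1   59. ] psi 12.65 tiltz [ 1.1e-03 -8.0e-04 -1.0e+00] w 7.0 F [-0.5 -0.   6. ]
598.5,-131.1,170,12.8 -> [ 2.548 -1.119 -1.109] turn -0.0016
```

Emit:
{"method": "play_rows", "body": {
  "steps": [
    [[0,0,-0.1],0,1],
    [[0,0,-0.3],0,1],
    [[0,0,-0.6],0,1],
    [[0,0,-0.9],0,1],
    [[0,0,-1],0,1],
    [[0,0,-1],0,1]
  ]
}}

```text
time_s: 9.35
tool_pos: [375.5, -296.8, 161.1]
eef_rot: [0.002, 0.994, 0.11, 0.002]
contact_force: [0.2, -0.6, -2.3]
grip_width: 7.2
grip_force: 58.7
```

Emit:
{"method": "play_rows", "body": {
  "steps": [
    [[0.4,-0.15,-0.11],0,1],
    [[0.8,-0.35,-0.11],0,1],
    [[1,-0.44,-0.11],0,1],
    [[1,-0.44,-0.11],0,1]
  ]
}}

```text
time_s: 9.68
tool_pos: [466.5, -225.3, 168.3]
eef_rot: [-0.001, 0.993, 0.114, 0.001]
contact_force: [0.5, 0.3, -1.9]
grip_width: 7.2
grip_force: 58.6
```

Emit:
{"method": "play_rows", "body": {
  "steps": [
    [[0.4,-0.17,0],0,1],
    [[0.8,-0.35,0],0,1],
    [[1,-0.44,0],0,1],
    [[1,-0.44,0],0,1]
  ]
}}

```text
time_s: 10.02
tool_pos: [553.7, -159.9, 167.6]
eef_rot: [-0.002, 0.993, 0.114, 0.001]
contact_force: [0.4, 0.6, -1.6]
grip_width: 7.0
grip_force: 58.7
```

Emit:
{"method": "play_rows", "body": {
  "steps": [
    [[0.3,-0.15,0],0,1],
    [[0.55,-0.24,0],0,1],
    [[0.55,-0.24,0],0,1],
    [[0.55,-0.24,0.3],0,1],
    [[0.55,-0.24,0.6],0,1],
    [[0.55,-0.24,0.65],0,1],
    [[0.55,-0.24,0.65],0,1],
    [[0.55,-0.24,0.65],0,1],
    [[0.55,-0.24,0.65],0,1],
    [[0.55,-0.24,0.65],0,1]
  ]
}}

```text
time_s: 10.85
tool_pos: [599.4, -130.9, 106.0]
eef_rot: [0.0, 0.994, 0.11, 0.001]
contact_force: [0.4, 0.5, -1.9]
grip_width: 7.0
grip_force: 58.5
```

```bash
python3 plan.py 598.5,-131.1,59,12.8
```

```text
t 10.8 tcp [ 599.4 -130.9  106. ] psi 12.65 tiltz [ 2.8e-03 -4.0e-04 -1.0e+00] w 7.0 F [ 0.4  0.5 -1.9]
598.5,-131.1,59,12.8 -> [-0.01 -0.    0.47] turn -0.0017
```

Emit:
{"method": "play_rows", "body": {
  "steps": [
    [[-0.01,0,0.08],0,1],
    [[-0.01,0,0.16],0,1],
    [[-0.01,0,0.24],0,1],
    [[-0.01,0,0.32],0,1],
    [[-0.01,0,0.4],0,1],
    [[-0.01,0,0.46],0,1],
    [[-0.01,0,0.47],0,1],
    [[-0.01,0,0.47],0,1],
    [[-0.01,0,0.47],0,1]
  ]
}}

```text
time_s: 11.6
tool_pos: [596.7, -130.9, 58.8]
eef_rot: [0.0, 0.994, 0.11, -0.001]
contact_force: [-8.6, 1.5, 17.8]
grip_width: 7.4
grip_force: 62.5
```

```bash
python3 plan.py 598.5,-131.1,59,12.8
```

```text
t 11.6 tcp [ 596.7 -130.9   58.8] psi 12.67 tiltz [-1.4e-03 -4.0e-04 -1.0e+00] w 7.4 F [-8.6  1.5 17.8]
598.5,-131.1,59,12.8 -> [ 0.017  0.006 -0.002] turn -0.0015
```

Emit:
{"method": "play_rows", "body": {
  "steps": [
    [[0,0,0],0,0.5],
    [[0,0,0],0,0.5],
    [[0,0,0],0,0.5],
    [[0,0,-0.3],0,0.5],
    [[0,0,-0.7],0,0.5],
    [[0,0,-1],0,0.5],
    [[0,0,-1],0,0.5]
  ]
}}

```text
time_s: 12.18
tool_pos: [601.5, -131.4, 163.7]
eef_rot: [0.001, 0.994, 0.11, 0.005]
contact_force: [1.0, 0.1, 0.0]
grip_width: 42.7
grip_force: 0.0
```

Emit:
{"method": "play_rows", "body": {
  "steps": [
    [[-0.4,0.1,0],0,0.5],
    [[-0.8,0.17,0],0,0.5],
    [[-1,0.2,0],0,0.5],
    [[-1,0.2,0],0,0.5]
  ]
}}

```text
time_s: 12.52
tool_pos: [499.1, -175.2, 156.4]
eef_rot: [0.0, 0.994, 0.108, -0.002]
contact_force: [-0.6, 0.1, -0.8]
grip_width: 42.6
grip_force: 0.0
```

Emit:
{"method": "play_rows", "body": {
  "steps": [
    [[-0.4,0.1,0],0,0.5],
    [[-0.8,0.17,0],0,0.5],
    [[-1,0.2,0],0,0.5],
    [[-1,0.2,0],0,0.5]
  ]
}}

```text
time_s: 12.85
tool_pos: [406.5, -215.6, 156.6]
eef_rot: [-0.0, 0.994, 0.108, -0.002]
contact_force: [-0.6, -0.2, -0.2]
grip_width: 42.9
grip_force: 0.0
```

Emit:
{"method": "play_rows", "body": {
  "steps": [
    [[-0.4,0.1,0],0,0.5],
    [[-0.48,0.16,0],0,0.5],
    [[-0.48,0.16,0],0,0.5],
    [[-0.48,0.16,0],0,0.5],
    [[-0.48,0.16,0],0,0.5],
    [[-0.48,0.16,0],0,0.5]
  ]
}}

```text
time_s: 13.35
tool_pos: [369.2, -239.0, 157.3]
eef_rot: [-0.0, 0.994, 0.111, 0.0]
contact_force: [-0.7, 0.6, -1.0]
grip_width: 42.8
grip_force: 0.0
```

```bash
python3 plan.py 369,-240.5,58,12.8
```

```text
t 13.3 tcp [ 369.2 -239.   157.3] psi 12.78 tiltz [ 9.e-04  1.e-04 -1.e+00] w 42.8 F [-0.7  0.6 -1. ]
369,-240.5,58,12.8 -> [-0.006  0.014  0.993] turn -0.0002
```

Emit:
{"method": "play_rows", "body": {
  "steps": [
    [[-0.005,0.014,0.3],0,0.5],
    [[-0.005,0.014,0.6],0,0.5],
    [[-0.005,0.014,0.85],0,0.5],
    [[-0.005,0.014,0.98],0,0.5],
    [[-0.005,0.014,0.98],0,0.5],
    [[-0.005,0.014,0.98],0,0.5],
    [[-0.005,0.014,0.98],0,0.5],
    [[-0.005,0.014,0.98],0,0.5]
  ]
}}

```text
time_s: 14.02
tool_pos: [368.6, -241.6, 60.4]
eef_rot: [0.001, 0.994, 0.11, 0.001]
contact_force: [0.3, -0.7, -0.9]
grip_width: 43.0
grip_force: 0.0
```

Emit:
{"method": "play_rows", "body": {
  "steps": [
    [[0,0,0],0,1],
    [[0,0,0],0,1],
    [[0,0,0],0,1],
    [[0,0,0],0,1],
    [[0,0,0],0,1],
    [[0,0,0],0,1]
  ]
}}

```text
time_s: 14.52
tool_pos: [367.9, -241.7, 60.0]
eef_rot: [0.0, 0.994, 0.11, 0.001]
contact_force: [-0.5, -1.2, 6.5]
grip_width: 7.0
grip_force: 59.4
```

Emit:
{"method": "play_rows", "body": {
  "steps": [
    [[0,0,-0.1],0,1],
    [[0,0,-0.3],0,1],
    [[0,0,-0.6],0,1],
    [[0,0,-0.9],0,1],
    [[0,0,-1],0,1],
    [[0,0,-1],0,1],
    [[0,0,-1],0,1]
  ]
}}

```text
time_s: 15.1
tool_pos: [367.1, -241.2, 159.0]
eef_rot: [0.0, 0.994, 0.11, 0.0]
contact_force: [-0.4, 0.2, -2.6]
grip_width: 6.9
grip_force: 58.7
```

```bash
python3 plan.py 586.3,-77.5,170,12.8
```

```text
t 15.1 tcp [ 367.1 -241.2  159. ] psi 12.65 tiltz [ 3.e-04 -3.e-04 -1.e+00] w 6.9 F [-0.4  0.2 -2.6]
586.3,-77.5,170,12.8 -> [ 2.497 -1.118 -0.11 ] turn -0.0017
```

Emit:
{"method": "play_rows", "body": {
  "steps": [
    [[0.4,-0.15,-0.11],0,1],
    [[0.8,-0.35,-0.11],0,1],
    [[1,-0.44,-0.11],0,1],
    [[1,-0.44,-0.11],0,1]
  ]
}}

```text
time_s: 15.43
tool_pos: [459.5, -171.2, 168.8]
eef_rot: [-0.001, 0.993, 0.114, 0.001]
contact_force: [0.3, 0.7, -1.8]
grip_width: 7.6
grip_force: 58.6
```

Emit:
{"method": "play_rows", "body": {
  "steps": [
    [[0.4,-0.17,0],0,1],
    [[0.8,-0.35,0],0,1],
    [[1,-0.44,0],0,1],
    [[1,-0.44,0],0,1]
  ]
}}

```text
time_s: 15.77
tool_pos: [546.6, -105.8, 168.1]
eef_rot: [-0.002, 0.993, 0.114, 0.0]
contact_force: [-0.2, 0.3, -2.6]
grip_width: 7.3
grip_force: 58.6
```

Emit:
{"method": "play_rows", "body": {
  "steps": [
    [[0.3,-0.15,0],0,1],
    [[0.5,-0.24,0],0,1],
    [[0.5,-0.24,0],0,1],
    [[0.5,-0.24,0.3],0,1],
    [[0.5,-0.24,0.6],0,1],
    [[0.5,-0.24,0.65],0,1],
    [[0.5,-0.24,0.65],0,1],
    [[0.5,-0.24,0.65],0,1],
    [[0.5,-0.24,0.65],0,1],
    [[0.5,-0.24,0.65],0,1]
  ]
}}

```text
time_s: 16.6
tool_pos: [587.9, -77.4, 106.9]
eef_rot: [0.0, 0.994, 0.11, 0.001]
contact_force: [-0.3, -0.2, -2.4]
grip_width: 7.3
grip_force: 58.5
```

```bash
python3 plan.py 586.3,-77.5,60,12.8
```

```text
t 16.6 tcp [587.9 -77.4 106.9] psi 12.65 tiltz [ 2.7e-03 -2.0e-04 -1.0e+00] w 7.3 F [-0.3 -0.2 -2.4]
586.3,-77.5,60,12.8 -> [-0.017 -0.003  0.469] turn -0.0017
```

Emit:
{"method": "play_rows", "body": {
  "steps": [
    [[-0.015,0,0.08],0,1],
    [[-0.015,0,0.16],0,1],
    [[-0.015,0,0.24],0,1],
    [[-0.015,0,0.32],0,1],
    [[-0.015,0,0.4],0,1],
    [[-0.015,0,0.46],0,1],
    [[-0.015,0,0.47],0,1],
    [[-0.015,0,0.47],0,1],
    [[-0.015,0,0.47],0,1]
  ]
}}

```text
time_s: 17.35
tool_pos: [584.8, -77.6, 59.8]
eef_rot: [0.0, 0.994, 0.11, -0.001]
contact_force: [-9.5, 0.1, 18.8]
grip_width: 7.0
grip_force: 62.6
```

Emit:
{"method": "play_rows", "body": {
  "steps": [
    [[0,0,0],0,0.5],
    [[0,0,0],0,0.5],
    [[0,0,0],0,0.5],
    [[0,0,-0.3],0,0.5],
    [[0,0,-0.7],0,0.3],
    [[0,0,-1],0,0],
    [[0,0,-1],0,0],
    [[0,0,-1],0,0]
  ]
}}

```text
time_s: 18.02
tool_pos: [586.9, -77.6, 160.1]
eef_rot: [0.0, 0.994, 0.11, 0.002]
contact_force: [0.4, 0.1, -0.8]
grip_width: 85.4
grip_force: 0.0
```

```bash
cat > chk.py <<'E'
from meas import *
import sys
for n in('top','scene'):
  f=grab(n);P=cloud(f); print(n)
  for x,y in[(546,375),(439,311),(427.5,159.4),(427,18)]: print('sleeve',np.round(ring(P,x,y) or 0,1))
  for x,y in[(586.3,-77.5),(598.5,-131.1),(610.7,-184.7)]:
    q=near(P,x,y,60,60,120); q=q[abs((q[:,:2]-(x,y))@(-.2215,.975))<20]
    if len(q)>9: print('plate',line(q[:,:2]),np.percentile(q[:,2],[50,95,100]).round())
  cv2.imwrite(f'pics/{n}_{sys.argv[1]}.png',cv2.resize(f['pixels'],(784,588),interpolation=cv2.INTER_CUBIC))
E
python3 chk.py a; python3 plan.py 427,18,200,12.8
```

```text
top
sleeve [546.8 375.9  27.1 146. ]
sleeve [438.  313.5  28.2 145. ]
sleeve [426.4 159.   28.8 147. ]
sleeve [427.4  18.2  26.7 151. ]
plate (array([ 596.9, -188.4]), np.float64(9.3), np.float64(70.2), 55) [90. 97. 99.]
scene
sleeve [543.4 374.3  28.5 238. ]
sleeve [440.4 310.3  28.5 219. ]
sleeve [427.7 158.6  27.8 196. ]
sleeve [425.6  17.4  28.4 185. ]
plate (array([587.4, -76.8]), np.float64(12.1), np.float64(101.1), 208) [88. 95. 97.]
plate (array([ 600.7, -128.6]), np.float64(13.8), np.float64(102.0), 205) [86. 94. 98.]
plate (array([ 610.7, -181.2]), np.float64(12.2), np.float64(101.8), 237) [85. 94. 97.]
t 18.1 tcp [584.7 -77.6 157.3] psi 12.66 tiltz [-0.0013  0.     -1.    ] w 85.3 F [ 0.1  0.  -0.1]
427,18,200,12.8 -> [-1.33  -1.278 -0.424] turn -0.0016
```

View pics/scene_a.png

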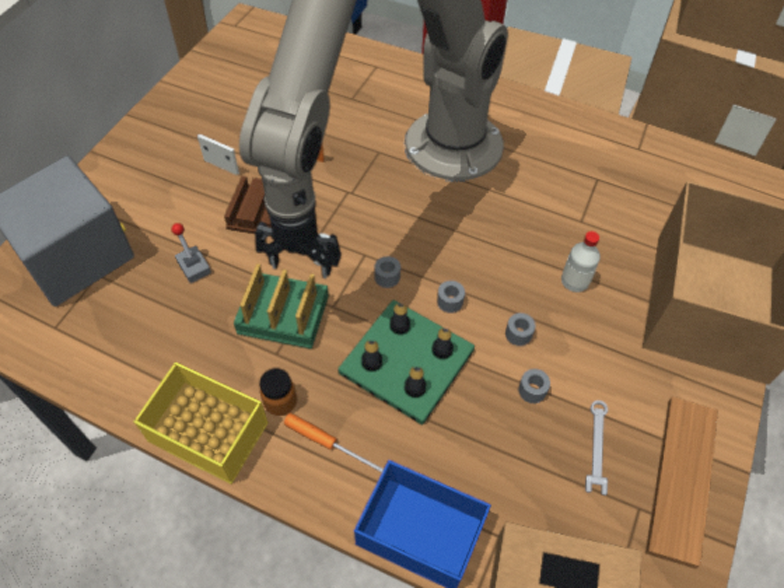

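All three plates stand in the rack at about (253,292), (278,298) and (307,300). The sleeves have not moved. Next, sleeve A at world (427,18).

Emit:
{"method": "play_rows", "body": {
  "steps": [
    [[-0.3,-0.3,0],0,0],
    [[-0.6,-0.6,0],0,0],
    [[-0.9,-0.9,0],0,0],
    [[-1,-1,0],0,0],
    [[-1,-1,0],0,0]
  ]
}}

```text
time_s: 18.53
tool_pos: [460.9, 0.2, 156.5]
eef_rot: [-0.0, 0.994, 0.112, -0.003]
contact_force: [-0.6, -0.2, -1.0]
grip_width: 85.8
grip_force: 0.0
```

Emit:
{"method": "play_rows", "body": {
  "steps": [
    [[-0.33,-0.28,0],0,0],
    [[-0.33,-0.28,0.3],0,0],
    [[-0.33,-0.28,0.65],0,0],
    [[-0.33,-0.28,0.75],0,0],
    [[-0.33,-0.28,0.75],0,0],
    [[-0.33,-0.28,0.75],0,0],
    [[-0.33,-0.28,0.75],0,0]
  ]
}}

```text
time_s: 19.12
tool_pos: [428.7, 18.1, 84.0]
eef_rot: [-0.0, 0.994, 0.11, 0.0]
contact_force: [-0.3, 0.8, 0.6]
grip_width: 85.4
grip_force: 0.0
```

```bash
python3 plan.py 427,18,9,12.8
```

```text
t 19.1 tcp [428.7  18.1  84. ] psi 12.62 tiltz [ 9.e-04  2.e-04 -1.e+00] w 85.4 F [-0.3  0.8  0.6]
427,18,9,12.8 -> [-0.017 -0.003  0.75 ] turn -0.002
```

Emit:
{"method": "play_rows", "body": {
  "steps": [
    [[-0.015,0,0.3],0,0],
    [[-0.015,0,0.6],0,0],
    [[-0.015,0,0.75],0,0],
    [[-0.015,0,0.75],0,0],
    [[-0.015,0,0.75],0,0],
    [[-0.015,0,0.75],0,0]
  ]
}}

```text
time_s: 19.62
tool_pos: [427.5, 18.0, 9.7]
eef_rot: [0.0, 0.994, 0.11, 0.001]
contact_force: [0.3, -0.6, 1.2]
grip_width: 85.7
grip_force: 0.0
```

Emit:
{"method": "play_rows", "body": {
  "steps": [
    [[0,0,0],0,0.8],
    [[0,0,0],0,0.8],
    [[0,0,0],0,0.8],
    [[0,0,0],0,0.8],
    [[0,0,0],0,0.8]
  ],
  "grip_force": 45
}}

```text
time_s: 20.03
tool_pos: [427.0, 18.0, 9.7]
eef_rot: [0.0, 0.994, 0.11, 0.001]
contact_force: [-2.6, -0.8, 13.9]
grip_width: 53.4
grip_force: 44.5
```

```bash
python3 plan.py 536.9,96.9,150,12.8; python3 chk.py b|grep slee
```

```text
t 20.0 tcp [427.   18.    9.7] psi 12.65 tiltz [ 0.0021 -0.     -1.    ] w 53.4 F [-2.6 -0.8 13.9]
536.9,96.9,150,12.8 -> [ 1.248 -0.528 -1.401] turn -0.0016
sleeve [546.3 376.7  27.7 145. ]
sleeve [437.8 312.9  28.2 150. ]
sleeve [427.2 159.   28.6 158. ]
sleeve 0
sleeve [543.7 374.3  28.3 239. ]
sleeve [440.1 310.1  28.4 215. ]
sleeve [426.8 158.8  28.4 196. ]
sleeve [431.9  19.9  34.6 171. ]
```

Emit:
{"method": "play_rows", "body": {
  "steps": [
    [[0,0,-0.2],0,0.8],
    [[0,0,-0.6],0,0.8],
    [[0,0,-0.9],0,0.8],
    [[0,0,-1],0,0.8],
    [[0,0,-1],0,0.8]
  ]
}}

```text
time_s: 20.55
tool_pos: [428.1, 17.9, 111.0]
eef_rot: [0.0, 0.994, 0.11, 0.003]
contact_force: [0.1, -0.2, -0.6]
grip_width: 53.5
grip_force: 47.9
```

Emit:
{"method": "play_rows", "body": {
  "steps": [
    [[0,0,-0.4],0,0.8],
    [[0.4,-0.17,-0.4],0,0.8],
    [[0.8,-0.4,-0.4],0,0.8],
    [[1,-0.53,-0.4],0,0.8],
    [[1,-0.53,-0.4],0,0.8]
  ]
}}

```text
time_s: 20.97
tool_pos: [515.7, 97.0, 147.7]
eef_rot: [-0.002, 0.994, 0.113, 0.002]
contact_force: [0.6, 0.3, -0.6]
grip_width: 53.3
grip_force: 48.4
```

Emit:
{"method": "play_rows", "body": {
  "steps": [
    [[0.25,0,0],0,0.8],
    [[0.25,0,0],0,0.8],
    [[0.25,0,0],0,0.8],
    [[0.25,0,0],0,0.8],
    [[0.25,0,0],0,0.8],
    [[0.25,0,0],0,0.8]
  ]
}}

```text
time_s: 21.47
tool_pos: [535.5, 96.5, 147.8]
eef_rot: [0.0, 0.994, 0.11, -0.001]
contact_force: [-0.2, -0.6, -1.6]
grip_width: 53.6
grip_force: 48.4
```

```bash
python3 plan.py 536.9,96.9,49.7,12.8;  python3 - <<'E'
from meas import *
p=ctrl.observe()['tool_pos']
for n in('scene','top'):
  f=grab(n); P=cloud(f)
  for z0,z1 in((p[2]+20,p[2]+33),): 
    q=near(P,p[0],p[1],40,z0,z1); print(n,len(q),q.mean(0))
f=load('scene');cv2.imwrite('pics/s3.png',cv2.resize(f['pixels'][150:315,220:440],(800,600),interpolation=cv2.INTER_CUBIC))
E
```

```text
t 21.5 tcp [535.5  96.5 147.8] psi 12.64 tiltz [-1.1e-03 -5.0e-04 -1.0e+00] w 53.6 F [-0.2 -0.6 -1.6]
536.9,96.9,49.7,12.8 -> [ 0.016 -0.001  0.981] turn -0.0018
scene 259 [540.86961259  96.09616445 175.65545786]
top 0 [nan nan nan]<stdin>:6: RuntimeWarning: Mean of empty slice.
  ret = um.true_divide(
```

View pics/s3.png

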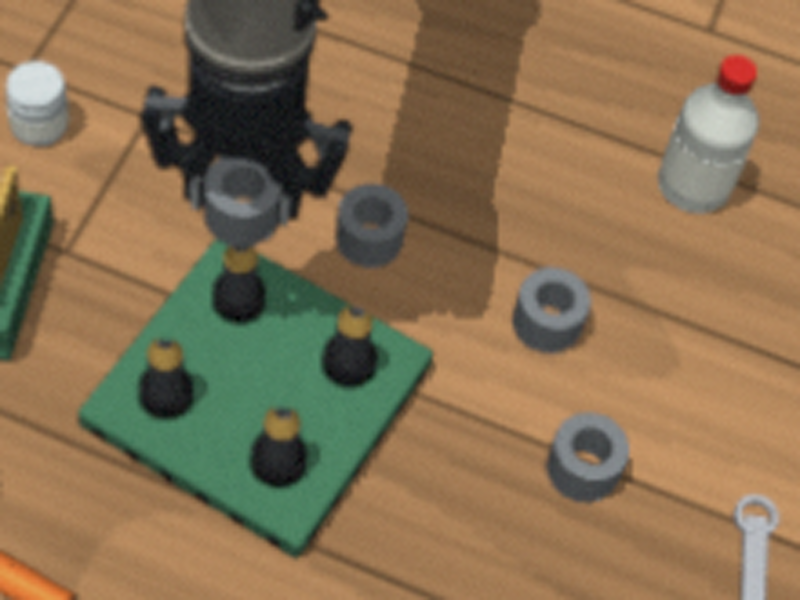

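The held sleeve, at about (240,200) in the crop, is right above the near stud (240,262). I'll lower it.

Emit:
{"method": "play_rows", "body": {
  "steps": [
    [[0.015,0,0.15],0,0.8],
    [[0.015,0,0.3],0,0.8],
    [[0.015,0,0.4],0,0.8],
    [[0.015,0,0.5],0,0.8],
    [[0.015,0,0.6],0,0.8],
    [[0.015,0,0.6],0,0.8],
    [[0.015,0,0.6],0,0.8]
  ]
}}

```text
time_s: 22.15
tool_pos: [537.5, 97.3, 87.9]
eef_rot: [0.0, 0.994, 0.11, -0.001]
contact_force: [0.2, -0.0, -0.3]
grip_width: 53.6
grip_force: 48.4
```

```bash
python3 plan.py 536.9,96.9,49.7,12.8
```

```text
t 22.1 tcp [537.5  97.3  87.9] psi 12.66 tiltz [-1.e-03 -2.e-04 -1.e+00] w 53.6 F [ 0.2 -0.  -0.3]
536.9,96.9,49.7,12.8 -> [-0.007  0.002  0.382] turn -0.0015
```

Emit:
{"method": "play_rows", "body": {
  "steps": [
    [[-0.005,0,0.1],0,0.8],
    [[-0.005,0,0.2],0,0.8],
    [[-0.005,0,0.3],0,0.8],
    [[-0.005,0,0.36],0,0.8],
    [[-0.005,0,0.38],0,0.8],
    [[-0.005,0,0.38],0,0.8],
    [[-0.005,0,0.38],0,0.8]
  ]
}}

```text
time_s: 22.73
tool_pos: [537.4, 97.2, 50.0]
eef_rot: [-0.0, 0.994, 0.11, -0.0]
contact_force: [-0.6, 0.3, -0.8]
grip_width: 53.3
grip_force: 48.4
```

```bash
python3 plan.py 536.9,96.9,49.7,12.8
```

```text
t 22.7 tcp [537.4  97.2  50. ] psi 12.66 tiltz [-0.  0. -1.] w 53.3 F [-0.6  0.3 -0.8]
536.9,96.9,49.7,12.8 -> [-0.006  0.002  0.003] turn -0.0015
```

Emit:
{"method": "play_rows", "body": {
  "steps": [
    [[0,0,0.01],0,0.8],
    [[0,0,0.01],0,0],
    [[0,0,0.01],0,0],
    [[0,0,0.01],0,0],
    [[0,0,-0.3],0,0],
    [[0,0,-0.7],0,0],
    [[0,0,-1],0,0],
    [[0,0,-1],0,0]
  ]
}}

```text
time_s: 23.4
tool_pos: [541.3, 98.4, 156.4]
eef_rot: [-0.001, 0.994, 0.11, 0.005]
contact_force: [0.6, -0.1, 1.0]
grip_width: 85.8
grip_force: 0.0
```

Emit:
{"method": "play_rows", "body": {
  "steps": [
    [[-0.3,-0.27,0],0,0],
    [[-0.6,-0.55,0],0,0],
    [[-0.94,-0.85,0.1],0,0],
    [[-0.94,-0.85,0.4],0,0],
    [[-0.94,-0.85,0.65],0,0],
    [[-0.94,-0.85,0.7],0,0],
    [[-0.94,-0.85,0.7],0,0],
    [[-0.94,-0.85,0.7],0,0],
    [[-0.94,-0.85,0.7],0,0]
  ]
}}

```text
time_s: 24.15
tool_pos: [428.3, 159.7, 81.3]
eef_rot: [-0.0, 0.994, 0.11, 0.001]
contact_force: [0.4, 0.1, -0.2]
grip_width: 85.2
grip_force: 0.0
```

```bash
python3 plan.py 427,159,9.7,12.8
python3 - <<'E'
from meas import *
for n in('scene','top'):
  P=cloud(grab(n))
  print(n,'seated',np.round(ring(P,537,97,73,86) or 0,1), [np.round(ring(P,x,y) or 0,1) for x,y in[(546,375),(439,311),(427.5,159.4)]])
E
```

```text
t 24.1 tcp [428.3 159.7  81.3] psi 12.6 tiltz [ 1.8e-03  8.0e-04 -1.0e+00] w 85.2 F [ 0.4  0.1 -0.2]
427,159,9.7,12.8 -> [-0.016  0.004  0.716] turn -0.0022
scene seated [537.8  95.9  27.3 233. ] [array([546.2, 374.1,  28.1, 240. ]), array([440. , 311.2,  27.6, 213. ]), array([427.5, 159.3,  27.8, 195. ])]
top seated [537.2  95.5  27.  162. ] [array([545.8, 375.1,  27.1, 145. ]), array([438.2, 312.1,  28.1, 147. ]), np.int64(0)]
```

Emit:
{"method": "play_rows", "body": {
  "steps": [
    [[-0.015,0,0.3],0,0],
    [[-0.015,0,0.6],0,0],
    [[-0.015,0,0.71],0,0],
    [[-0.015,0,0.71],0,0],
    [[-0.015,0,0.71],0,0],
    [[-0.015,0,0.71],0,0]
  ]
}}

```text
time_s: 24.75
tool_pos: [426.6, 159.6, 10.4]
eef_rot: [-0.0, 0.994, 0.11, 0.001]
contact_force: [-0.4, -0.9, 0.4]
grip_width: 85.7
grip_force: 0.0
```

Emit:
{"method": "play_rows", "body": {
  "steps": [
    [[0,0,0],0,0.8],
    [[0,0,0],0,0.8],
    [[0,0,0],0,0.8],
    [[0,0,0],0,0.8],
    [[0,0,0],0,0.8]
  ]
}}

```text
time_s: 25.17
tool_pos: [426.3, 159.4, 10.5]
eef_rot: [-0.0, 0.994, 0.11, 0.001]
contact_force: [-1.9, -1.2, 11.3]
grip_width: 52.1
grip_force: 45.5
```

Emit:
{"method": "play_rows", "body": {
  "steps": [
    [[0,0,-0.2],0,0.8],
    [[0,0,-0.6],0,0.8],
    [[0,0,-0.9],0,0.8],
    [[0,0,-1],0,0.8],
    [[0,0,-1],0,0.8]
  ]
}}

```text
time_s: 25.58
tool_pos: [427.4, 159.9, 112.0]
eef_rot: [-0.001, 0.994, 0.11, 0.003]
contact_force: [0.1, 0.6, -1.7]
grip_width: 52.2
grip_force: 48.4
```

Emit:
{"method": "play_rows", "body": {
  "steps": [
    [[0,0,-0.4],0,0.8],
    [[0.3,0.2,-0.4],0,0.8],
    [[0.6,0.4,-0.4],0,0.8],
    [[0.9,0.6,-0.4],0,0.8],
    [[0.9,0.6,-0.4],0,0.8]
  ]
}}

```text
time_s: 26.0
tool_pos: [532.1, 116.2, 148.1]
eef_rot: [0.001, 0.994, 0.107, 0.001]
contact_force: [0.4, -0.5, -1.3]
grip_width: 52.7
grip_force: 48.3
```

Emit:
{"method": "play_rows", "body": {
  "steps": [
    [[0.3,0.2,0],0,0.8],
    [[0.6,0.4,0],0,0.8],
    [[0.9,0.6,0],0,0.8],
    [[0.93,0.6,0],0,0.8],
    [[0.93,0.6,0],0,0.8],
    [[0.93,0.6,0],0,0.8],
    [[0.93,0.6,0],0,0.8]
  ]
}}

```text
time_s: 26.58
tool_pos: [628.6, 83.0, 147.9]
eef_rot: [-0.0, 0.994, 0.111, -0.001]
contact_force: [-0.4, -0.3, -1.0]
grip_width: 52.5
grip_force: 48.3
```

```bash
python3 plan.py 632,82.7,49.7,12.8
```

```text
t 26.6 tcp [628.6  83.  147.9] psi 12.74 tiltz [-2.8e-03 -2.0e-04 -1.0e+00] w 52.5 F [-0.4 -0.3 -1. ]
632,82.7,49.7,12.8 -> [0.035 0.011 0.982] turn -0.0007
```

Emit:
{"method": "play_rows", "body": {
  "steps": [
    [[0.02,0.01,0.15],0,0.8],
    [[0.02,0.01,0.3],0,0.8],
    [[0.02,0.01,0.4],0,0.8],
    [[0.02,0.01,0.5],0,0.8],
    [[0.02,0.01,0.6],0,0.8],
    [[0.02,0.01,0.6],0,0.8],
    [[0.02,0.01,0.6],0,0.8]
  ]
}}

```text
time_s: 27.17
tool_pos: [631.8, 81.8, 88.7]
eef_rot: [0.0, 0.994, 0.11, -0.001]
contact_force: [-2.6, -0.2, -2.9]
grip_width: 52.0
grip_force: 48.1
```

```bash
python3 plan.py 632,82.7,50.5,12.8
```

```text
t 27.2 tcp [631.8  81.8  88.7] psi 12.68 tiltz [-1.7e-03 -3.0e-04 -1.0e+00] w 52.0 F [-2.6 -0.2 -2.9]
632,82.7,50.5,12.8 -> [ 0.005 -0.009  0.382] turn -0.0014
```

Emit:
{"method": "play_rows", "body": {
  "steps": [
    [[-0.01,-0.008,0.1],0,0.8],
    [[-0.01,-0.008,0.2],0,0.8],
    [[-0.01,-0.008,0.3],0,0.8],
    [[-0.01,-0.008,0.36],0,0.8],
    [[-0.01,-0.008,0.38],0,0.8],
    [[-0.01,-0.008,0.38],0,0.8],
    [[-0.01,-0.008,0.38],0,0.8]
  ]
}}

```text
time_s: 27.75
tool_pos: [631.7, 82.1, 51.0]
eef_rot: [0.0, 0.994, 0.11, 0.0]
contact_force: [-0.4, 0.1, -1.5]
grip_width: 52.1
grip_force: 48.3
```

```bash
python3 plan.py 632,82.7,50.5,12.8
```

```text
t 27.8 tcp [631.7  82.1  51. ] psi 12.65 tiltz [ 3.e-04 -0.e+00 -1.e+00] w 52.1 F [-0.4  0.1 -1.5]
632,82.7,50.5,12.8 -> [ 0.004 -0.005  0.005] turn -0.0017
```

Emit:
{"method": "play_rows", "body": {
  "steps": [
    [[0,0,0.01],0,0.8],
    [[0,0,0.01],0,0],
    [[0,0,0.01],0,0],
    [[0,0,0.01],0,0],
    [[0,0,-0.3],0,0],
    [[0,0,-0.7],0,0],
    [[0,0,-1],0,0],
    [[0,0,-1],0,0]
  ]
}}

```text
time_s: 28.42
tool_pos: [635.8, 83.3, 158.6]
eef_rot: [-0.0, 0.994, 0.11, 0.006]
contact_force: [0.5, -0.1, 0.4]
grip_width: 85.1
grip_force: 0.0
```

Emit:
{"method": "play_rows", "body": {
  "steps": [
    [[-0.15,-0.3,0],0,0],
    [[-0.3,-0.6,0],0,0],
    [[-0.5,-0.95,0],0,0],
    [[-0.5,-0.95,0],0,0]
  ]
}}

```text
time_s: 28.75
tool_pos: [556.4, 171.9, 151.4]
eef_rot: [-0.002, 0.993, 0.115, -0.001]
contact_force: [-1.1, 0.5, -0.5]
grip_width: 85.4
grip_force: 0.0
```

Emit:
{"method": "play_rows", "body": {
  "steps": [
    [[-0.15,-0.3,0],0,0],
    [[-0.3,-0.6,0],0,0],
    [[-0.5,-0.95,0],0,0],
    [[-0.5,-0.95,0],0,0]
  ]
}}

```text
time_s: 29.08
tool_pos: [486.6, 253.2, 151.6]
eef_rot: [-0.002, 0.993, 0.116, -0.001]
contact_force: [-0.7, 0.6, -0.5]
grip_width: 85.4
grip_force: 0.0
```

Emit:
{"method": "play_rows", "body": {
  "steps": [
    [[-0.18,-0.36,0],0,0],
    [[-0.37,-0.76,0],0,0],
    [[-0.37,-0.76,0.2],0,0],
    [[-0.37,-0.76,0.5],0,0],
    [[-0.37,-0.76,0.7],0,0],
    [[-0.37,-0.76,0.7],0,0],
    [[-0.37,-0.76,0.7],0,0],
    [[-0.37,-0.76,0.7],0,0]
  ]
}}

```text
time_s: 29.75
tool_pos: [440.3, 312.2, 82.3]
eef_rot: [-0.0, 0.994, 0.11, 0.001]
contact_force: [-0.8, -0.1, 0.5]
grip_width: 85.3
grip_force: 0.0
```

```bash
python3 plan.py 439,311.5,9.7,12.8
python3 - <<'E'
from meas import *
for n in('scene','top'):
  P=cloud(grab(n))
  print(n,'seated',np.round(ring(P,632,83,73,86) or 0,1), [np.round(ring(P,x,y) or 0,1) for x,y in[(546,375),(439,311)]])
E
```

```text
t 29.8 tcp [440.3 312.2  82.3] psi 12.65 tiltz [ 0.0011  0.001  -1.    ] w 85.3 F [-0.8 -0.1  0.5]
439,311.5,9.7,12.8 -> [-0.015  0.005  0.726] turn -0.0017
scene seated [632.5  80.2  28.2 258. ] [array([544.6, 374.5,  27.8, 244. ]), array([440.7, 310.6,  29.3, 219. ])]
top seated [632.9  80.3  26.7 154. ] [array([548.9, 373.5,  26.4, 128. ]), np.int64(0)]
```

Emit:
{"method": "play_rows", "body": {
  "steps": [
    [[-0.015,0.005,0.3],0,0],
    [[-0.015,0.005,0.6],0,0],
    [[-0.015,0.005,0.72],0,0],
    [[-0.015,0.005,0.72],0,0],
    [[-0.015,0.005,0.72],0,0],
    [[-0.015,0.005,0.72],0,0]
  ]
}}

```text
time_s: 30.35
tool_pos: [439.1, 311.8, 10.8]
eef_rot: [-0.001, 0.994, 0.11, 0.001]
contact_force: [-0.6, -0.4, -0.4]
grip_width: 85.2
grip_force: 0.0
```

Emit:
{"method": "play_rows", "body": {
  "steps": [
    [[0,0,0],0,0.8],
    [[0,0,0],0,0.8],
    [[0,0,0],0,0.8],
    [[0,0,0],0,0.8],
    [[0,0,0],0,0.8]
  ]
}}

```text
time_s: 30.77
tool_pos: [438.8, 311.3, 10.8]
eef_rot: [-0.0, 0.994, 0.11, 0.001]
contact_force: [-1.4, -1.1, 10.2]
grip_width: 53.2
grip_force: 45.7
```

Emit:
{"method": "play_rows", "body": {
  "steps": [
    [[0,0,-0.2],0,0.8],
    [[0,0,-0.6],0,0.8],
    [[0,0,-0.9],0,0.8],
    [[0,0,-1],0,0.8],
    [[0,0,-1],0,0.8]
  ]
}}

```text
time_s: 31.18
tool_pos: [439.8, 312.2, 112.4]
eef_rot: [-0.001, 0.994, 0.11, 0.003]
contact_force: [-0.1, 1.0, -2.1]
grip_width: 53.7
grip_force: 48.1
```

Emit:
{"method": "play_rows", "body": {
  "steps": [
    [[0,0,-0.4],0,0.8],
    [[0.2,0.3,-0.4],0,0.8],
    [[0.42,0.71,-0.4],0,0.8],
    [[0.42,0.71,-0.4],0,0.8],
    [[0.42,0.71,-0.4],0,0.8]
  ]
}}

```text
time_s: 31.6
tool_pos: [496.2, 246.3, 147.3]
eef_rot: [0.002, 0.994, 0.107, -0.001]
contact_force: [0.3, 0.8, -1.6]
grip_width: 53.6
grip_force: 48.6
```

Emit:
{"method": "play_rows", "body": {
  "steps": [
    [[0.2,0.3,0],0,0.8],
    [[0.42,0.71,0],0,0.8],
    [[0.42,0.71,0],0,0.8],
    [[0.42,0.71,0],0,0.8],
    [[0.42,0.71,0],0,0.8],
    [[0.42,0.71,0],0,0.8],
    [[0.42,0.71,0],0,0.8]
  ]
}}

```text
time_s: 32.18
tool_pos: [549.8, 192.4, 148.7]
eef_rot: [-0.0, 0.994, 0.112, -0.001]
contact_force: [-0.0, 0.9, -1.8]
grip_width: 53.2
grip_force: 48.6
```

```bash
python3 plan.py 551.3,192,49.7,12.8
```

```text
t 32.2 tcp [549.8 192.4 148.7] psi 12.81 tiltz [-1.4e-03  3.0e-04 -1.0e+00] w 53.2 F [-0.   0.9 -1.8]
551.3,192,49.7,12.8 -> [0.015 0.007 0.99 ] turn 0.0001
```

Emit:
{"method": "play_rows", "body": {
  "steps": [
    [[0.01,0.005,0.15],0,0.8],
    [[0.01,0.005,0.3],0,0.8],
    [[0.01,0.005,0.4],0,0.8],
    [[0.01,0.005,0.5],0,0.8],
    [[0.01,0.005,0.6],0,0.8],
    [[0.01,0.005,0.6],0,0.8],
    [[0.01,0.005,0.6],0,0.8]
  ]
}}

```text
time_s: 32.77
tool_pos: [550.8, 190.7, 88.4]
eef_rot: [0.0, 0.994, 0.111, -0.001]
contact_force: [-3.0, 0.4, -2.8]
grip_width: 53.6
grip_force: 48.5
```

```bash
python3 plan.py 551.3,192,50.8,12.8
```

```text
t 32.8 tcp [550.8 190.7  88.4] psi 12.7 tiltz [-2.9e-03 -7.0e-04 -1.0e+00] w 53.6 F [-3.   0.4 -2.8]
551.3,192,50.8,12.8 -> [ 0.008 -0.012  0.376] turn -0.0011
```

Emit:
{"method": "play_rows", "body": {
  "steps": [
    [[-0.012,-0.01,0.1],0,0.8],
    [[-0.012,-0.01,0.2],0,0.8],
    [[-0.012,-0.01,0.3],0,0.8],
    [[-0.012,-0.01,0.36],0,0.8],
    [[-0.012,-0.01,0.38],0,0.8],
    [[-0.012,-0.01,0.38],0,0.8],
    [[-0.012,-0.01,0.38],0,0.8]
  ]
}}

```text
time_s: 33.35
tool_pos: [550.8, 191.2, 51.0]
eef_rot: [0.0, 0.994, 0.11, -0.0]
contact_force: [-2.7, -0.1, -1.5]
grip_width: 53.4
grip_force: 48.7
```

```bash
python3 plan.py 551.3,192,50.8,12.8
```

```text
t 33.4 tcp [550.8 191.2  51. ] psi 12.66 tiltz [-3.e-04 -2.e-04 -1.e+00] w 53.4 F [-2.7 -0.1 -1.5]
551.3,192,50.8,12.8 -> [ 0.006 -0.007  0.002] turn -0.0016
```

Emit:
{"method": "play_rows", "body": {
  "steps": [
    [[0,0,0.01],0,0.8],
    [[0,0,0.01],0,0],
    [[0,0,0.01],0,0],
    [[0,0,0.01],0,0],
    [[0,0,-0.3],0,0],
    [[0,0,-0.7],0,0],
    [[0,0,-1],0,0],
    [[0,0,-1],0,0]
  ]
}}

```text
time_s: 34.02
tool_pos: [555.3, 193.0, 158.0]
eef_rot: [-0.002, 0.994, 0.11, 0.006]
contact_force: [1.0, 0.2, -0.5]
grip_width: 85.3
grip_force: 0.0
```

Emit:
{"method": "play_rows", "body": {
  "steps": [
    [[0.08,-0.4,0],0,0],
    [[0.17,-0.8,0],0,0],
    [[0.17,-0.9,0],0,0],
    [[0.17,-0.9,0],0,0]
  ]
}}

```text
time_s: 34.35
tool_pos: [546.6, 288.3, 151.6]
eef_rot: [-0.002, 0.994, 0.113, 0.001]
contact_force: [0.7, -0.4, 0.8]
grip_width: 85.2
grip_force: 0.0
```

```bash
python3 plan.py 545.5,374.5,80,12.8
python3 - <<'E'
from meas import *
for n in('scene','top'):
  P=cloud(grab(n))
  print(n,'seated',np.round(ring(P,551,191,73,86) or 0,1), [np.round(ring(P,x,y) or 0,1) for x,y in[(546,375)]])
E
```

```text
t 34.4 tcp [546.6 288.3 151.6] psi 13.03 tiltz [ 6.0e-04  3.7e-03 -1.0e+00] w 85.2 F [ 0.7 -0.4  0.8]
545.5,374.5,80,12.8 -> [ 0.183 -0.84   0.719] turn 0.0026
scene seated [552.7 189.7  28.3 252. ] [array([544.1, 374.6,  28. , 243. ])]
top seated [552.6 190.3  28.  166. ] [np.int64(0)]
```

Emit:
{"method": "play_rows", "body": {
  "steps": [
    [[0.1,-0.4,0],0,0],
    [[0.18,-0.8,0.1],0,0],
    [[0.18,-0.86,0.3],0,0],
    [[0.18,-0.86,0.6],0,0],
    [[0.18,-0.86,0.7],0,0],
    [[0.18,-0.86,0.7],0,0],
    [[0.18,-0.86,0.7],0,0],
    [[0.18,-0.86,0.7],0,0]
  ]
}}

```text
time_s: 35.12
tool_pos: [548.0, 369.8, 82.8]
eef_rot: [-0.0, 0.994, 0.109, 0.001]
contact_force: [0.3, 1.4, 0.2]
grip_width: 85.6
grip_force: 0.0
```

```bash
python3 plan.py 545.3,374.8,9.7,12.8
```

```text
t 35.1 tcp [548.  369.8  82.8] psi 12.54 tiltz [ 2.e-03  7.e-04 -1.e+00] w 85.6 F [0.3 1.4 0.2]
545.3,374.8,9.7,12.8 -> [-0.017 -0.055  0.731] turn -0.0029
```

Emit:
{"method": "play_rows", "body": {
  "steps": [
    [[-0.015,-0.055,0.3],0,0],
    [[-0.015,-0.055,0.6],0,0],
    [[-0.015,-0.055,0.73],0,0],
    [[-0.015,-0.055,0.73],0,0],
    [[-0.015,-0.055,0.73],0,0],
    [[-0.015,-0.055,0.73],0,0]
  ]
}}

```text
time_s: 35.62
tool_pos: [545.3, 376.3, 10.4]
eef_rot: [-0.001, 0.994, 0.11, 0.001]
contact_force: [-0.2, 1.2, 0.1]
grip_width: 85.5
grip_force: 0.0
```

Emit:
{"method": "play_rows", "body": {
  "steps": [
    [[0,0,0],0,0.8],
    [[0,0,0],0,0.8],
    [[0,0,0],0,0.8],
    [[0,0,0],0,0.8],
    [[0,0,0],0,0.8]
  ]
}}

```text
time_s: 36.03
tool_pos: [544.6, 376.1, 10.1]
eef_rot: [-0.0, 0.994, 0.11, 0.001]
contact_force: [-2.0, -1.5, 7.8]
grip_width: 53.7
grip_force: 46.3
```

Emit:
{"method": "play_rows", "body": {
  "steps": [
    [[0,0,-0.2],0,0.8],
    [[0,0,-0.6],0,0.8],
    [[0,0,-0.9],0,0.8],
    [[0,0,-1],0,0.8],
    [[0,0,-1],0,0.8]
  ]
}}

```text
time_s: 36.45
tool_pos: [545.7, 377.2, 112.2]
eef_rot: [-0.002, 0.994, 0.11, 0.003]
contact_force: [-0.8, -0.4, -0.9]
grip_width: 53.2
grip_force: 47.8
```

Emit:
{"method": "play_rows", "body": {
  "steps": [
    [[0,0,-0.4],0,0.8],
    [[0.1,0.35,-0.4],0,0.8],
    [[0.2,0.75,-0.4],0,0.8],
    [[0.2,0.75,-0.4],0,0.8],
    [[0.2,0.75,-0.4],0,0.8]
  ]
}}

```text
time_s: 36.87
tool_pos: [581.1, 301.7, 146.2]
eef_rot: [0.002, 0.994, 0.107, -0.001]
contact_force: [-0.6, 0.1, -1.5]
grip_width: 53.6
grip_force: 48.3
```

Emit:
{"method": "play_rows", "body": {
  "steps": [
    [[0.1,0.35,0],0,0.8],
    [[0.2,0.75,0],0,0.8],
    [[0.28,1,0],0,0.8],
    [[0.28,1,0],0,0.8],
    [[0.28,1,0],0,0.8]
  ]
}}

```text
time_s: 37.28
tool_pos: [628.9, 213.2, 146.4]
eef_rot: [0.001, 0.994, 0.109, -0.001]
contact_force: [-0.5, 1.0, -1.0]
grip_width: 53.5
grip_force: 48.3
```

Emit:
{"method": "play_rows", "body": {
  "steps": [
    [[0.07,0.39,0],0,0.8],
    [[0.07,0.39,0],0,0.8],
    [[0.07,0.39,0],0,0.8],
    [[0.07,0.39,0],0,0.8],
    [[0.07,0.39,0],0,0.8],
    [[0.07,0.39,0],0,0.8]
  ]
}}

```text
time_s: 37.78
tool_pos: [643.3, 181.2, 148.0]
eef_rot: [-0.001, 0.994, 0.112, -0.0]
contact_force: [-0.2, -0.0, -1.5]
grip_width: 53.7
grip_force: 48.3
```

```bash
python3 plan.py 646,177.9,50,12.8
```

```text
t 37.8 tcp [643.3 181.2 148. ] psi 12.83 tiltz [-9.e-04  9.e-04 -1.e+00] w 53.7 F [-0.2 -0.  -1.5]
646,177.9,50,12.8 -> [0.019 0.04  0.98 ] turn 0.0004
```

Emit:
{"method": "play_rows", "body": {
  "steps": [
    [[0.012,0.035,0.1],0,0.8],
    [[0.012,0.035,0.25],0,0.8],
    [[0.012,0.035,0.4],0,0.8],
    [[0.012,0.035,0.5],0,0.8],
    [[0.012,0.035,0.6],0,0.8],
    [[0.012,0.035,0.6],0,0.8],
    [[0.012,0.035,0.6],0,0.8]
  ]
}}

```text
time_s: 38.37
tool_pos: [645.9, 175.9, 87.7]
eef_rot: [-0.0, 0.994, 0.11, -0.001]
contact_force: [-1.3, 1.6, -0.6]
grip_width: 53.4
grip_force: 48.3
```

```bash
python3 plan.py 646,177.9,50.4,12.8
```

```text
t 38.4 tcp [645.9 175.9  87.7] psi 12.68 tiltz [-1.2e-03 -1.0e-04 -1.0e+00] w 53.4 F [-1.3  1.6 -0.6]
646,177.9,50.4,12.8 -> [ 0.006 -0.019  0.373] turn -0.0014
```

Emit:
{"method": "play_rows", "body": {
  "steps": [
    [[0,-0.012,0.1],0,0.8],
    [[0,-0.012,0.2],0,0.8],
    [[0,-0.012,0.3],0,0.8],
    [[0,-0.012,0.36],0,0.8],
    [[0,-0.012,0.38],0,0.8],
    [[0,-0.012,0.38],0,0.8],
    [[0,-0.012,0.38],0,0.8]
  ]
}}

```text
time_s: 38.95
tool_pos: [646.2, 176.8, 50.2]
eef_rot: [0.0, 0.994, 0.11, 0.0]
contact_force: [-1.8, -0.8, 2.2]
grip_width: 53.2
grip_force: 48.5
```

```bash
python3 plan.py 646,177.9,50.4,12.8
```

```text
t 39.0 tcp [646.2 176.8  50.2] psi 12.64 tiltz [ 1.e-04 -2.e-04 -1.e+00] w 53.2 F [-1.8 -0.8  2.2]
646,177.9,50.4,12.8 -> [ 0.001 -0.011 -0.002] turn -0.0017
```

Emit:
{"method": "play_rows", "body": {
  "steps": [
    [[0,0,0],0,0],
    [[0,0,0],0,0],
    [[0,0,0],0,0],
    [[0,0,-0.3],0,0],
    [[0,0,-0.7],0,0],
    [[0,0,-1],0,0],
    [[0,0,-1],0,0]
  ]
}}

```text
time_s: 39.53
tool_pos: [650.3, 178.7, 157.9]
eef_rot: [-0.001, 0.994, 0.11, 0.006]
contact_force: [1.1, 0.6, 1.1]
grip_width: 85.4
grip_force: 0.0
```

Emit:
{"method": "play_rows", "body": {
  "steps": [
    [[-0.15,0.3,-0.3],0,1],
    [[-0.25,0.6,-0.4],0,1],
    [[-0.4,0.95,-0.4],0,1],
    [[-0.4,0.95,-0.4],0,1]
  ]
}}

```text
time_s: 39.87
tool_pos: [628.3, 65.1, 191.1]
eef_rot: [0.003, 0.994, 0.105, 0.0]
contact_force: [-0.0, -2.4, 0.5]
grip_width: 38.8
grip_force: 0.0
```

Emit:
{"method": "play_rows", "body": {
  "steps": [
    [[-0.15,0.35,0],0,1],
    [[-0.3,0.7,0],0,1],
    [[-0.4,0.95,0],0,1],
    [[-0.4,0.95,0],0,1],
    [[-0.4,0.95,0],0,1]
  ]
}}

```text
time_s: 40.28
tool_pos: [609.5, -28.6, 190.0]
eef_rot: [0.0, 0.994, 0.108, -0.0]
contact_force: [-0.2, 1.3, 0.5]
grip_width: 0.4
grip_force: 0.0
```

```bash
python3 chk.py c; python3 plan.py 540,-424,190,61
python3 - <<'E'
from meas import *
print(ctrl.observe()['joint_positions'].round(2))
for n in('top','scene'):
  P=cloud(load(n)); f=load(n)
  print(n,[np.round(ring(P,x,y,73,86) or 0,1) for x,y in[(537,97),(632,82),(551,191),(646,177)]])
  q=near(P,577,-356,50,18,40); print(cv2.minAreaRect(q[:,:2].astype(np.float32)))
  q=near(P,561,-386,16,88,120); print('knob',(q.min(0)+q.max(0))/2,q.max(0),len(q))
  q=near(P,660,-560,150,60,400); print('box',cv2.boxPoints(cv2.minAreaRect(q[:,:2].astype(np.float32))).round(),q[:,2].max())
E
```

```text
top
sleeve 0
sleeve 0
sleeve 0
sleeve 0
plate (array([ 611.1, -183.1]), np.float64(12.8), np.float64(99.1), 128) [ 90.  98. 102.]
scene
sleeve 0
sleeve 0
sleeve 0
sleeve 0
plate (array([591.4, -76. ]), np.float64(12.3), np.float64(94.3), 183) [87. 94. 97.]
plate (array([ 600. , -128.7]), np.float64(13.8), np.float64(102.9), 204) [85. 95. 99.]
plate (array([ 609.3, -181.7]), np.float64(12.3), np.float64(101.8), 233) [84. 94. 96.]
t 40.4 tcp [609.8 -24.7 190.2] psi 12.71 tiltz [ 3.e-04  9.e-04 -1.e+00] w -0.3 F [0.  0.3 0.2]
540,-424,190,61 -> [-1.560e+00  3.741e+00 -1.000e-03] turn -0.5366
[ 0.16  0.43 -0.29  1.74  0.14  0.99 -1.53]
top [array([537.4,  95.4,  26.7, 159. ]), array([632.4,  80.1,  26.7, 154. ]), array([552.6, 190.5,  28.3, 174. ]), array([647. , 178.7,  27. , 164. ])]
((577.612548828125, -358.90167236328125), (69.7089614868164, 51.55596923828125), 58.33515930175781)
knob [ 560.86004095 -385.98638524  102.61032468] [ 572.61617767 -373.39271716  114.25424541] 54
box [[ 521. -664.]
 [ 715. -746.]
 [ 793. -563.]
 [ 600. -480.]] 182.15084700539978
scene [array([537.4,  95.7,  28.2, 233. ]), array([632.8,  80.3,  27.9, 261. ]), array([552.3, 189.8,  28.8, 257. ]), array([647. , 176.3,  28. , 280. ])]
((575.9652099609375, -359.3357849121094), (76.39402770996094, 51.17664337158203), 58.64938735961914)
knob [ 560.87639582 -386.68821148  100.70126151] [ 573.82823139 -374.13726269  111.62967737] 68
box [[ 524. -665.]
 [ 717. -747.]
 [ 795. -561.]
 [ 602. -479.]] 176.58045206651275
```

View pics/scene_c.png

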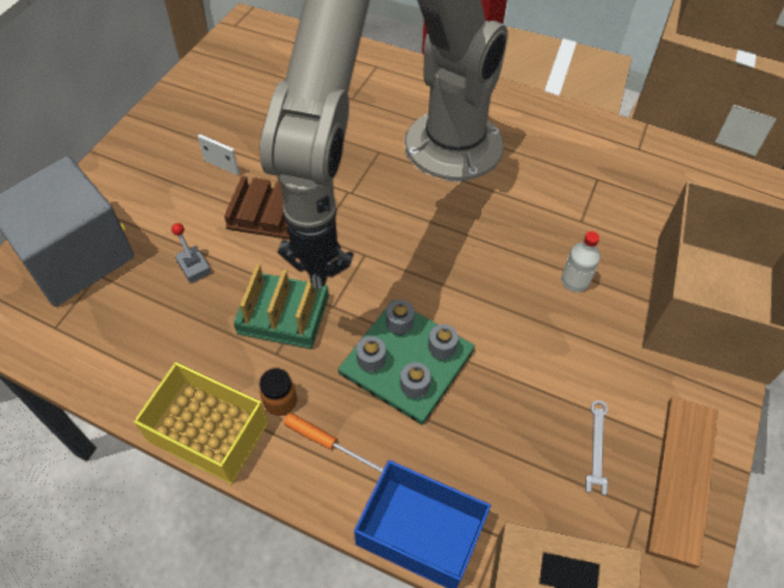

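Everything is loaded: four sleeves are seated around (408,350) with their tops at the right height, and three plates are in the rack. The lever knob is at (178,230). I'll move to its far side.

Emit:
{"method": "play_rows", "body": {
  "steps": [
    [[-0.19,0.3,0],0,1],
    [[-0.3,0.7,0],0,1],
    [[-0.38,0.92,0],0,1],
    [[-0.38,0.92,0],0,1]
  ]
}}

```text
time_s: 40.72
tool_pos: [592.1, -129.8, 190.0]
eef_rot: [0.002, 0.994, 0.107, -0.0]
contact_force: [-0.3, -0.9, 0.2]
grip_width: 0.1
grip_force: 0.0
```

Emit:
{"method": "play_rows", "body": {
  "steps": [
    [[-0.19,0.35,0],0,1],
    [[-0.3,0.7,0],0,1],
    [[-0.38,0.92,0],0,1],
    [[-0.38,0.92,0],0,1]
  ]
}}

```text
time_s: 41.05
tool_pos: [575.0, -227.4, 190.0]
eef_rot: [0.001, 0.994, 0.107, -0.0]
contact_force: [0.0, -1.2, 0.4]
grip_width: 0.1
grip_force: 0.0
```

Emit:
{"method": "play_rows", "body": {
  "steps": [
    [[-0.19,0.35,0],0,1],
    [[-0.3,0.7,0],0,1],
    [[-0.38,0.92,0],0,1],
    [[-0.38,0.92,0],0,1]
  ]
}}

```text
time_s: 41.38
tool_pos: [558.0, -325.1, 190.0]
eef_rot: [0.001, 0.994, 0.108, -0.0]
contact_force: [-0.2, -0.7, -0.5]
grip_width: 0.2
grip_force: 0.0
```

Emit:
{"method": "play_rows", "body": {
  "steps": [
    [[-0.19,0.35,0],-0.08,1],
    [[-0.3,0.7,0],-0.16,1],
    [[-0.35,0.89,0],-0.24,1],
    [[-0.35,0.89,0],-0.32,1],
    [[-0.35,0.89,0],-0.4,1],
    [[-0.35,0.89,0],-0.48,1],
    [[-0.35,0.89,0],-0.515,1],
    [[-0.35,0.89,0],-0.515,1],
    [[-0.35,0.89,0],-0.515,1],
    [[-0.35,0.89,0],-0.515,1]
  ]
}}

```text
time_s: 42.22
tool_pos: [545.3, -413.3, 190.2]
eef_rot: [-0.0, 0.87, 0.492, 0.0]
contact_force: [-0.3, 0.2, -0.5]
grip_width: 0.1
grip_force: 0.0
```

```bash
python3 plan.py 544.4,-413.7,80,59
python3 - <<'E'
from meas import *
for n in('top','scene'):
  P=cloud(grab(n)); q=near(P,561,-386,16,88,120); print('knob',(q.min(0)+q.max(0))/2,q.max(0),len(q))
E
```

```text
t 42.2 tcp [ 545.3 -413.3  190.2] psi 59.0 tiltz [ 4.e-04  6.e-04 -1.e+00] w 0.1 F [-0.3  0.2 -0.5]
544.4,-413.7,80,59 -> [-0.009 -0.005  1.102] turn 0.0
knob [ 560.5326273  -386.35722728  103.99756872] [ 572.21600075 -374.43118931  114.73146078] 54
knob [ 561.05373904 -387.0567889    99.88727019] [ 572.47201417 -375.31859492  111.55477333] 67
```

Emit:
{"method": "play_rows", "body": {
  "steps": [
    [[-0.05,0,0.3],0,1],
    [[-0.05,0,0.6],0,1],
    [[-0.05,0,0.85],0,1],
    [[-0.05,0,1],0,1],
    [[-0.05,0,1],0,1],
    [[-0.05,0,1],0,1]
  ]
}}

```text
time_s: 42.82
tool_pos: [541.8, -418.8, 90.2]
eef_rot: [-0.0, 0.87, 0.492, -0.0]
contact_force: [1.0, -0.2, 1.1]
grip_width: -0.3
grip_force: 0.0
```

Emit:
{"method": "play_rows", "body": {
  "steps": [
    [[0,0,0.05],0,1],
    [[0.12,0,0.05],0,1],
    [[0.22,0,0.05],0,1],
    [[0.32,0,0.05],0,1],
    [[0.42,0,0.05],0,1],
    [[0.52,0,0.05],0,1],
    [[0.62,0,0.05],0,1],
    [[0.7,0,0.05],0,1],
    [[0.7,0,0.05],0,1]
  ]
}}

```text
time_s: 43.57
tool_pos: [579.3, -355.8, 85.2]
eef_rot: [-0.001, 0.869, 0.494, 0.001]
contact_force: [0.5, 1.3, -0.3]
grip_width: 0.3
grip_force: 0.0
```

```bash
python3 plan.py 589,-340,86,59
python3 - <<'E'
from meas import *
f=grab('scene');cv2.imwrite('pics/s4.png',cv2.resize(f['pixels'][110:230,80:240],(800,600),interpolation=cv2.INTER_CUBIC))
E
```

```text
t 43.6 tcp [ 579.3 -355.8   85.2] psi 59.2 tiltz [ 7.0e-04  1.7e-03 -1.0e+00] w 0.3 F [ 0.5  1.3 -0.3]
589,-340,86,59 -> [ 0.185  0.002 -0.007] turn 0.0023
```

View pics/s4.png

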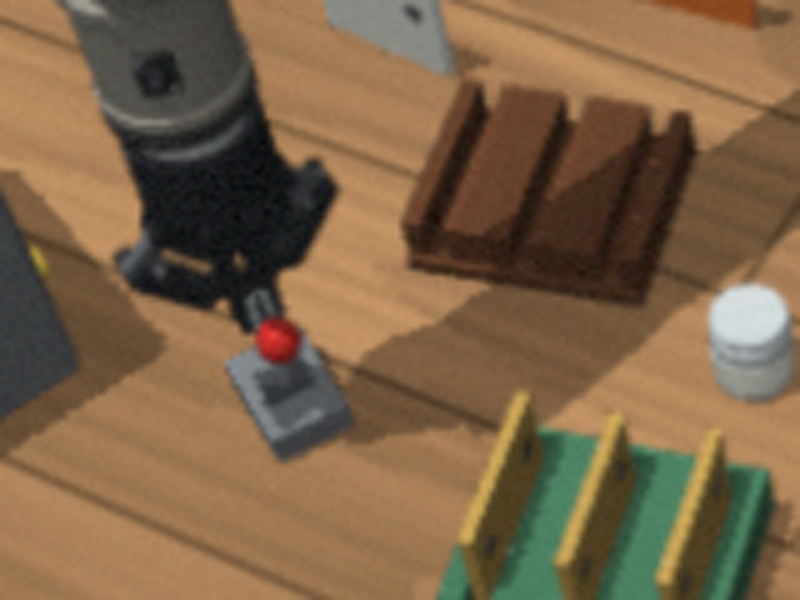

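The red knob, at (278,340) in the crop, is about upright with the fingers behind it. I'll continue in small steps.

Emit:
{"method": "play_rows", "body": {
  "steps": [
    [[0.05,0,0],0,1],
    [[0.1,0,0],0,1],
    [[0.13,0,0],0,1],
    [[0.16,0,0],0,1],
    [[0.16,0,0],0,1]
  ]
}}

```text
time_s: 44.03
tool_pos: [584.2, -347.9, 85.0]
eef_rot: [0.001, 0.871, 0.492, -0.002]
contact_force: [-2.9, -4.2, -0.4]
grip_width: -0.2
grip_force: 2.8
```

```bash
cat > lev.py <<'E'
from meas import *
for n in('scene','top'):
  f=grab(n);P=cloud(f);h=cv2.cvtColor(f['pixels'],cv2.COLOR_BGR2HSV)
  m=((h[...,0]<8)|(h[...,0]>172))&(h[...,1]>150)&(np.hypot(P[...,0]-580,P[...,1]+355)<90)
  q=P[m]; print(n,'knob',len(q),len(q) and ((q.min(0)+q.max(0))/2).round(1),len(q) and q.max(0).round(1))
E
python3 lev.py; python3 plan.py
```

```text
scene knob 55 [ 598.9 -326.    98.9] [ 608.2 -314.6  108.4]
top knob 37 [ 595.7 -326.6  102. ] [ 603.6 -316.5  110.8]
t 44.1 tcp [ 584.2 -347.9   85.1] psi 58.88 tiltz [-0.0023 -0.0026 -1.    ] w -0.3 F [-3.9 -5.1 -0.3]
```

Emit:
{"method": "play_rows", "body": {
  "steps": [
    [[0.04,0,0],0,1],
    [[0.08,0,0],0,1],
    [[0.08,0,0],0,1],
    [[0.08,0,0],0,1]
  ]
}}

```text
time_s: 44.47
tool_pos: [584.4, -347.5, 85.1]
eef_rot: [0.002, 0.872, 0.489, -0.006]
contact_force: [-9.6, -15.2, 2.8]
grip_width: 0.2
grip_force: 9.0
```

```bash
python3 lev.py; python3 plan.py
```

```text
scene knob 55 [ 598.6 -324.3   98.8] [ 609.2 -313.1  108.4]
top knob 37 [ 592.7 -322.7  154.1] [ 603.7 -309.4  217.3]
t 44.6 tcp [ 584.4 -347.5   85.1] psi 58.6 tiltz [-0.0074 -0.009  -0.9999] w -0.1 F [ -9.2 -14.4   1.2]
```

It's at the stop: 18 N with no further motion. I'll back off, lift, and do a final check.

Emit:
{"method": "play_rows", "body": {
  "steps": [
    [[-0.2,0,0],0,1],
    [[-0.4,0,0],0,1],
    [[-0.4,0,0],0,1],
    [[-0.4,0,-0.4],0,1],
    [[-0.4,0,-0.8],0,1],
    [[-0.4,0,-1],0,1],
    [[-0.4,0,-1],0,1]
  ]
}}

```text
time_s: 45.15
tool_pos: [573.1, -373.4, 191.8]
eef_rot: [0.004, 0.87, 0.492, 0.003]
contact_force: [0.6, -0.7, -0.1]
grip_width: -0.1
grip_force: 0.0
```

Emit:
{"method": "play_rows", "body": {
  "steps": [
    [[-0.4,0,-0.2],0,1],
    [[-0.8,0,-0.2],0,1],
    [[-0.8,0,-0.2],0,1],
    [[-0.8,0,-0.2],0,1]
  ]
}}

```text
time_s: 45.48
tool_pos: [525.5, -444.8, 204.7]
eef_rot: [0.0, 0.872, 0.49, -0.001]
contact_force: [0.9, 0.5, -0.5]
grip_width: -0.0
grip_force: 0.0
```

```bash
python3 lev.py; python3 chk.py d >/dev/null
python3 - <<'E'
from meas import *
for n in('top','scene'):
  P=cloud(load(n));print(n,[np.round(ring(P,x,y,73,86) or 0,1) for x,y in[(537,97),(632,82),(551,191),(646,177)]])
E
```

```text
scene knob 58 [ 582.6 -350.8   65.4] [ 610.  -314.   107.8]
top knob 31 [ 596.1 -324.1  102.2] [ 604.1 -316.1  110.1]
top [array([537.2,  95.6,  26.7, 155. ]), array([632.5,  81.6,  27. , 158. ]), array([552.5, 190.6,  28. , 173. ]), array([647.1, 178.5,  27.1, 156. ])]
scene [array([538.3,  95.9,  29.6, 236. ]), array([633. ,  80.5,  27.9, 257. ]), array([553.2, 189.7,  28.4, 252. ]), array([646.2, 175.3,  27.7, 272. ])]
```

View pics/scene_d.png

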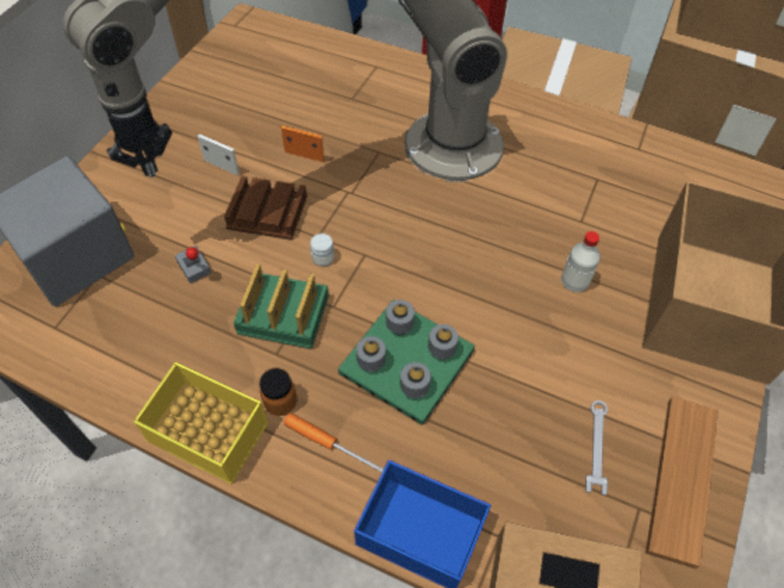

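The four sleeves around (408,350), the three plates around (282,298) and the thrown lever (knob at 192,253) are all as asked, and nothing else has moved. Handing in.

```bash
python3 -c "
from rig import ctrl
print(ctrl.close_job())"
```

```text
the job is handed in; nothing more can be done
None
```

All four sleeves are seated on the studs, all three brass plates are in the rack, the red lever was thrown to its stop last, and the job is handed in at about 46 s of the 210 s allowed (no verdict was returned).

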